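# Change over the buckle dryer

### The arm

A 6-joint arm with a two-finger parallel gripper is mounted at the origin on the work surface. World frame = base frame: x ahead of the robot, y to its left, z up, the work surface at z = 0. Lengths are in m, angles in degrees, forces in N, time in s.
With the tool pointing down it reaches from about 0.325 to 0.925 m from the base axis. Payload 3.1 kg.
Tool frame: the origin (TCP) lies between the finger pads; the fingertips stand 22 mm ahead of it and the grasp point (between the pads) lies 3 mm ahead of it; z points along the fingers, y is the direction in which the jaws open and shut (so a half turn about z gives the same grasp; the last joint's range is limited). The gripper opens to 85 mm and grips with 20 to 120 N. Pads are 22 mm wide; open, the fingers measure 114 mm over their backs; the gripper's body (76 mm by 85 mm) begins 54 mm behind the grasp point. The pads swing forward as they close: fully open they stand 13 mm farther back than shut.
Start: joints at [68.801, 12.427, 92.441, -0, 75.132, -6.429], TCP at [0.159, 0.604, 0.253] pointing down, gripper open.
Joint ranges: [-157.48, 157.48], [-44.54, 120.13], [17.64, 146.25], [-64.5, 244.5], [7.68, 150.69], [-147.95, 147.95]. Speed limits (degrees/s): [159.86, 159.86, 180, 180, 180, 180].

### API

Orientations are given as [roll, pitch, yaw] about the fixed x, y, z axes, in that order (R = Rz(yaw) Ry(pitch) Rx(roll)).
In Python, from cell import telemetry, read_camera, calibration, ticket gives the robot as it stands.
- The arm moves only by the tool jog_arm, never from a script. Its argument "rows" is a list of rows, each an object with "twist": the turn, a rotation vector about the tool's x, y, z in degrees, a list of three; "travel": the shift along the tool's x, y, z in units of 40 mm (1.0 is 40 mm), a list of three; "fingers": the gripper command: -1 is shut, 1 is fully open, values between are in proportion. A call has 1 to 20 rows; each row shifts and turns the commanded pose from where the row before left it, along the tool's axes as they then stand; what a row does not reach is not made up. A row lasts 1/12 s, in which the tool goes at most 41.7 mm and 7.16 degrees, less where a joint would pass 70% of its speed; a pose out of reach is approached as far as the arm can. A call is refused whole if a number of a shift passes 1 or a number of a turn 7.16, either way. A call with a gripper value outside its range is refused whole. The fingers move at their own pace and stop on an object; "force" is the grip in N (left out, the last holds). Time passes only in rows, so rows that do not move let the fingers close. It gives the time, the measured TCP pose, the force and the opening at its end, in the units of the state.
- telemetry.observe(): the state, without advancing time (a new reading comes with each control period).
- read_camera(name): name is "side" or "top"; returns the picture (384x512x3 uint8, red, green, blue); there is no depth.
- calibration(name): a dict with "fx", "fy", "cx", "cy" (pixels), "world_to_cam" (4x4, takes a point from world to camera coordinates). Camera axes: x right, y down, z forward; pixel columns grow to the right and rows downward; lengths in m; the calibration is good to about 2 mm. A picture is of the moment at which its call begins. calibration takes no time and is no camera call.
- ticket.close_job(): hands the job in, once; it reports no verdict.
The state is a dict: "time": time; "joints": joint angles; "joint_vel": joint speeds; "effort": joint torques, N m; "ee_pos": TCP position; "tcp_rot": TCP orientation; "wrist_force": force on the tool from outside, world axes, zero at the start; "wrist_torque": the same for the moment, N m; "grip_width": finger opening in m.
Only numpy, scipy, OpenCV 4.12 (cv2) and the standard library are available. Lean on these libraries where they do the work, as an engineer would, in place of code of your own. Each camera call takes 0.05 s, during which the arm holds its last target. There are 200 camera calls.

### The job

Change over the buckle dryer: first switch it off by turning its blank selector anticlockwise back to its end stop. Then take every basket that hangs on it and stand it upright in the wooden tray, and hang every basket that is waiting on the bench by its handle on a hook of the dryer, one to a hook. When that is done, turn the selector clockwise to the fourth click from the stop, and leave everything else on the bench where it is.

Things in the scene. Friction and masses are not known exactly. Their poses are not given: they have to be found in the camera images.
- selector (a joint): angle of the dryer's selector, rad: 0 = against its end stop (off), fully anticlockwise from above; grows clockwise. After the stop come seven clicks 0.524 rad (30 deg) apart, the last at the other stop (3.665); the stop itself is not counted. A spring plunger (0.10 to 0.15 N m) pulls the knob into the nearest click; it rests nowhere between.
- selector_grip (a point): on the axis of the selector, a black unmarked knob on the plate at the right (-y) end of the dryer's top: a round skirt 44 mm across, top at height 89 mm, and on it an upright bar grip 44 mm long, 14 mm thick, 30 mm high, top at 119 mm. The point is at height 112 mm; z up, its x axis along the bar, turning with it. The knob turns about z.
- dryer: warm-air dryer, fixed: grey box 170 mm deep (x), 500 mm wide (y), top at 75 mm, air outlet slats on top. Two posts carry a level rail, 12 mm thick, along y at height 220 mm, 55 mm behind (+x of) the box's middle; four hooks stick out of it towards -x, over the outlet. Nothing there is taller than hook tips and hanging grips. Origin: centre of underside, x to its back, z up.
- hook1 (a point): hook 1 of 4, 100 mm apart, counted from the selector's end (-y): a level prong 7 mm thick from the rail towards -x. The point is on the prong's centre line, 220 mm high, 65 mm in front of the rail; 16 mm in front of it the prong bends up to a tip, 27 mm in front and 26 mm higher than the point. Axes as the dryer's. A hung grip's centre line is 8 mm above the prong's.
- hook2 (a point): hook 2 of 4, 100 mm apart, counted from the selector's end (-y): a level prong 7 mm thick from the rail towards -x. The point is on the prong's centre line, 220 mm high, 65 mm in front of the rail; 16 mm in front of it the prong bends up to a tip, 27 mm in front and 26 mm higher than the point. Axes as the dryer's. A hung grip's centre line is 8 mm above the prong's.
- hook3 (a point): hook 3 of 4, 100 mm apart, counted from the selector's end (-y): a level prong 7 mm thick from the rail towards -x. The point is on the prong's centre line, 220 mm high, 65 mm in front of the rail; 16 mm in front of it the prong bends up to a tip, 27 mm in front and 26 mm higher than the point. Axes as the dryer's. A hung grip's centre line is 8 mm above the prong's.
- hook4 (a point): hook 4 of 4, 100 mm apart, counted from the selector's end (-y): a level prong 7 mm thick from the rail towards -x. The point is on the prong's centre line, 220 mm high, 65 mm in front of the rail; 16 mm in front of it the prong bends up to a tip, 27 mm in front and 26 mm higher than the point. Axes as the dryer's. A hung grip's centre line is 8 mm above the prong's.
- tray: shallow open wooden tray on the bench, fixed, 150 mm (x) by 250 mm (y), walls 22 mm high and 6 mm thick, floor 6 mm thick; takes two baskets side by side along y. Origin: centre of the underside.
- rinsed1: rinsed basket, standing on the bench at first (None if absent): steel dip basket with buckles: cup 77 mm across, 50 mm high; rigid upright bail in its y-z plane, 84 mm wide, 5 mm wires, topped by a level tube grip 9 mm thick, 70 mm long (y -35 to 35), centre line 125 mm above the underside; about 0.2 kg. Origin: centre of underside, z up, y along the grip.
- rinsed2: rinsed basket, standing on the bench at first (None if absent): steel dip basket with buckles: cup 77 mm across, 50 mm high; rigid upright bail in its y-z plane, 84 mm wide, 5 mm wires, topped by a level tube grip 9 mm thick, 70 mm long (y -35 to 35), centre line 125 mm above the underside; about 0.2 kg. Origin: centre of underside, z up, y along the grip.
- rinsed3: rinsed basket, standing on the bench at first (None if absent): steel dip basket with buckles: cup 77 mm across, 50 mm high; rigid upright bail in its y-z plane, 84 mm wide, 5 mm wires, topped by a level tube grip 9 mm thick, 70 mm long (y -35 to 35), centre line 125 mm above the underside; about 0.2 kg. Origin: centre of underside, z up, y along the grip.
- rinsed4: rinsed basket, standing on the bench at first (None if absent): steel dip basket with buckles: cup 77 mm across, 50 mm high; rigid upright bail in its y-z plane, 84 mm wide, 5 mm wires, topped by a level tube grip 9 mm thick, 70 mm long (y -35 to 35), centre line 125 mm above the underside; about 0.2 kg. Origin: centre of underside, z up, y along the grip.
- dry1: dry basket, hanging on hook 1 at first (None if absent): steel dip basket with buckles: cup 77 mm across, 50 mm high; rigid upright bail in its y-z plane, 84 mm wide, 5 mm wires, topped by a level tube grip 9 mm thick, 70 mm long (y -35 to 35), centre line 125 mm above the underside; about 0.2 kg. Origin: centre of underside, z up, y along the grip.
- dry2: dry basket, hanging on hook 2 at first (None if absent): steel dip basket with buckles: cup 77 mm across, 50 mm high; rigid upright bail in its y-z plane, 84 mm wide, 5 mm wires, topped by a level tube grip 9 mm thick, 70 mm long (y -35 to 35), centre line 125 mm above the underside; about 0.2 kg. Origin: centre of underside, z up, y along the grip.
- dry3: dry basket, hanging on hook 3 at first (None if absent): steel dip basket with buckles: cup 77 mm across, 50 mm high; rigid upright bail in its y-z plane, 84 mm wide, 5 mm wires, topped by a level tube grip 9 mm thick, 70 mm long (y -35 to 35), centre line 125 mm above the underside; about 0.2 kg. Origin: centre of underside, z up, y along the grip.
- dry4: dry basket, hanging on hook 4 at first (None if absent): steel dip basket with buckles: cup 77 mm across, 50 mm high; rigid upright bail in its y-z plane, 84 mm wide, 5 mm wires, topped by a level tube grip 9 mm thick, 70 mm long (y -35 to 35), centre line 125 mm above the underside; about 0.2 kg. Origin: centre of underside, z up, y along the grip.
- polish_tin: bystander, loose, to be left alone: flat round shoe-polish tin, 68 mm across, 22 mm high. Origin on its underside.
- cement_can: bystander, loose, to be left alone: cement can, 72 mm across, 100 mm high. Origin on its underside.
- hammer: bystander, loose, to be left alone: cobbler's hammer, 260 mm long, lying flat. Origin on its underside.
- brush: bystander, loose, to be left alone: shoe brush, 150 x 45 mm, 34 mm high, bristles down. Origin on its underside.
- shoe_last: bystander, loose, to be left alone: wooden shoe last, about 250 mm long, 90 mm high. Origin on its underside.
- rivet_jar: bystander, loose, to be left alone: jar of rivets, 66 mm across, 85 mm high. Origin on its underside.
There are look-alikes about, which are no part of the job. Leave any blue or yellow look-alike of the rinsed2 alone.

How it is judged:
By the outcome, as a careful person would: the job done as asked, in the order asked, and still so for the second after the job is handed in, with the robot touching nothing.
Of dry1, dry2, dry3, dry4 only 1 to 2 are there at a start; the rules pass over those that are not, and their reading is None.
Of rinsed1, rinsed2, rinsed3, rinsed4 only 3 to 4 are there at a start; the rules pass over those that are not, and their reading is None.
At some moment in a run one of rinsed1, rinsed2, rinsed3, rinsed4 may be knocked a few centimetres aside while the robot is not near it.
It also fails if it takes over 210 s, if anything falls off the work surface, if the arm or the gripper's body presses on something with over 40 N, if the wrist force passes 120 N, or if a joint passes its speed limit or range.

## Working session

There is one attempt and no reset: what is moved stays moved. The work goes in short steps, Python scripts to look and compute and a tool call to move; the robot and the scene stay as the last step left them, time stands still between calls to the robot, and variables do not carry over. Pictures are saved under pics/ and viewed, about 12 in all and at most 16, crops included, and the job is handed in when it is done.

Besides the shell and the picture viewer there is one more tool, called after "Emit:" by a JSON object that holds its "op" and its "data", one argument or row to a line. jog_arm: Moves the arm, as the interface text tells. Its arguments: {"type":"object","properties":{"rows":{"type":"array"},"force":{"type":"number"}},"required":["rows"]}

```bash
ls; mkdir -p pics; python3 - <<'E'
from cell import telemetry, read_camera, calibration
import cv2
print(telemetry.observe())
for n in("side","top"):
    im=read_camera(n); cv2.imwrite(f"pics/{n}0.png",cv2.resize(im[:,:,::-1],(800,600),interpolation=cv2.INTER_CUBIC))
    cv2.imwrite(f"pics/{n}0_raw.png",im[:,:,::-1])
    print(n,calibration(n))
E
```

```text
pics
{'time': 0.0, 'joints': array([ 6.88011370e+01,  1.24773945e+01,  9.25309502e+01,  6.43616922e-04,
        7.51299585e+01, -6.42793170e+00]), 'joint_vel': array([-0.0068492 ,  0.06843657,  0.02409292,  0.06563812,  0.08218844,
       -0.07068645]), 'effort': array([-4.08974774e-04, -3.96838760e+01, -3.03855193e+01, -6.49647359e-05,
        9.52711562e-03, -2.61477777e-05]), 'ee_pos': array([0.15903478, 0.60362958, 0.25193877]), 'tcp_rot': array([-1.79862636e+02, -1.61012481e-02,  1.65228883e+02]), 'wrist_force': array([-0.27858739,  0.37640927, -0.36402307]), 'wrist_torque': array([ 0.0060784 , -0.01338622,  0.04186398]), 'grip_width': 0.08567854979270678}
side {'fx': 369.2291986340921, 'fy': 369.2291986340921, 'cx': 255.52989593667678, 'cy': 188.7710759964632, 'world_to_cam': array([[ 0.94995228, -0.31225656,  0.00930104, -0.48286895],
       [-0.2281171 , -0.71370808, -0.66225626,  0.2006826 ],
       [ 0.21343209,  0.62699012, -0.74921968,  1.17595476],
       [ 0.        ,  0.        ,  0.        ,  1.        ]])}
top {'fx': 348.89095493725404, 'fy': 348.89095493725404, 'cx': 252.83458413866924, 'cy': 192.59904059950802, 'world_to_cam': array([[ 0.02514185, -0.99959618,  0.01324217, -0.03727603],
       [-0.99433378, -0.02637371, -0.10297938,  0.51477767],
       [ 0.10328705, -0.01057805, -0.99459534,  1.37588736],
       [ 0.        ,  0.        ,  0.        ,  1.        ]])}
```

View pics/side0.png

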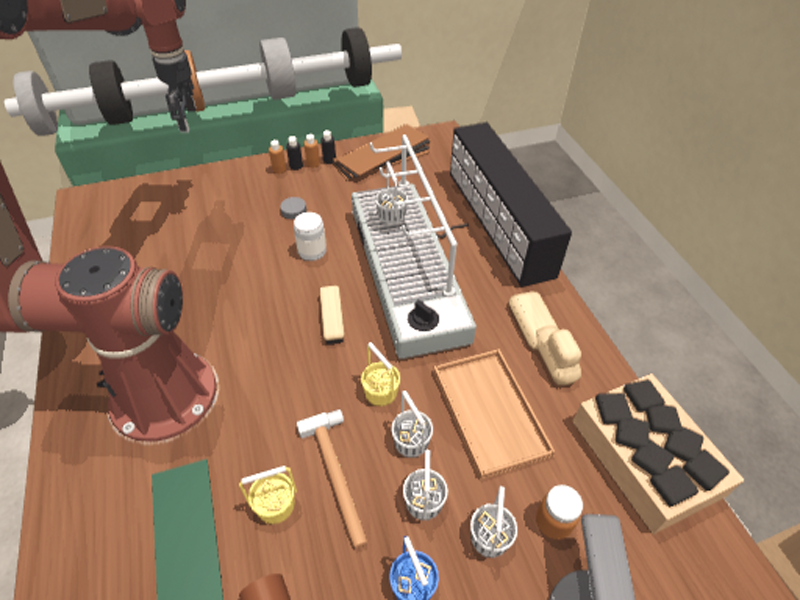

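View pics/top0.png

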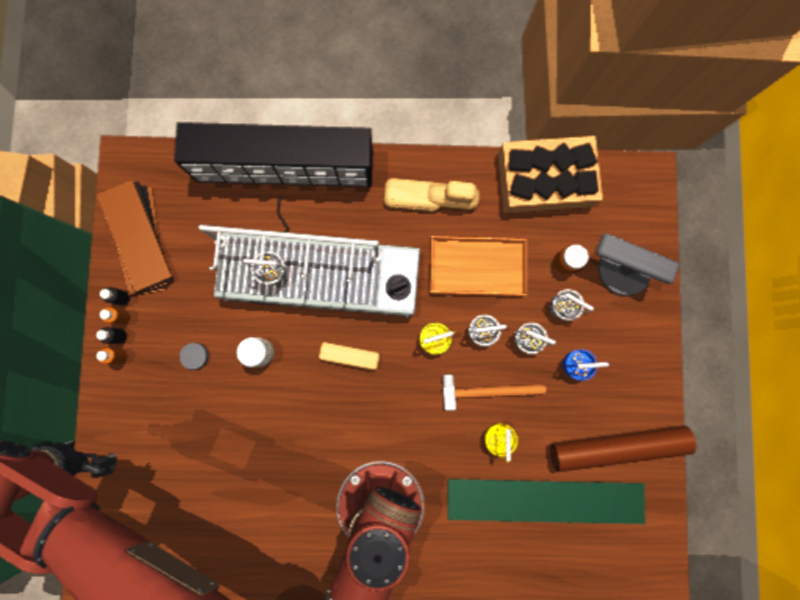

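The side view shows one dry basket (391,205) hanging on the dryer. Three steel baskets with grey-white grips wait at side (411,432), (425,492) and (494,530), which are top (485,330), (531,340) and (569,305). The look-alikes are two yellow baskets, top (436,338) and (501,440), and one blue, top (580,366); I leave those alone because the rinsed baskets are plain steel. Next I enlarge crops to measure and confirm this.

```bash
python3 - <<'E'
import cv2,numpy as np
t=cv2.imread("pics/top0_raw.png"); s=cv2.imread("pics/side0_raw.png")
def crop(im,x0,y0,x1,y1,k,step,name):
    c=cv2.resize(im[y0:y1,x0:x1],None,fx=k,fy=k,interpolation=cv2.INTER_CUBIC)
    for x in range(-(-x0//step)*step,x1,step): cv2.line(c,((x-x0)*k,0),((x-x0)*k,8),(0,255,0),1); cv2.putText(c,str(x),((x-x0)*k+2,10),0,.35,(0,255,0),1)
    for y in range(-(-y0//step)*step,y1,step): cv2.line(c,(0,(y-y0)*k),(8,(y-y0)*k),(0,255,0),1); cv2.putText(c,str(y),(10,(y-y0)*k+4),0,.35,(0,255,0),1)
    cv2.imwrite(name,c); return c
a=crop(t,125,140,271,205,5,10,"/tmp/a.png"); b=crop(t,265,145,411,195+45-45,5,10,"/tmp/b.png")
b=crop(t,265,185,411,240,5,10,"/tmp/b.png")
cv2.imwrite("pics/c1.png",np.vstack([a,b])[:600])
a=crop(s,215,75,315,230,4,10,"/tmp/a.png"); b=crop(s,220,225,320,380,4,10,"/tmp/b.png")
cv2.imwrite("pics/c2.png",np.hstack([a,b])[:600])
E
```

```text
(no output)
```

View pics/c1.png

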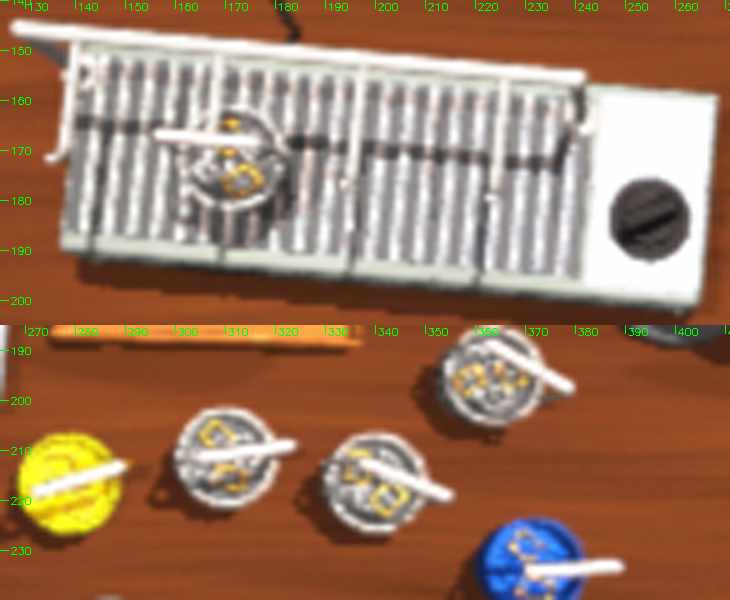

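View pics/c2.png

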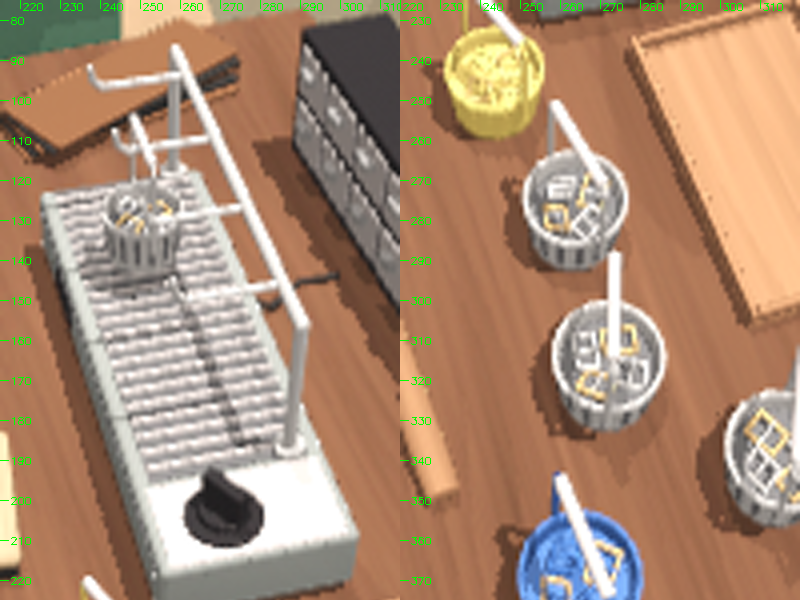

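Top crop (c1): the dry basket's grip runs (155,133)–(260,140) on the third hook from the knob, so it is dry3. The knob is at (650,220). The steel grips run (198,458)–(293,445), (362,463)–(449,495) and (490,345)–(571,388), all filled with grey and brass buckles. The yellow and blue look-alikes are clearly separate. In the side crop (c2) the knob bar runs from (205,475) to (240,510).

```bash
cat > h.py <<'E'
import numpy as np
from cell import calibration
def P(n,u,v,z):
    c=calibration(n);T=c["world_to_cam"];R,t=T[:3,:3],T[:3,3]
    d=R.T@np.array([(u-c["cx"])/c["fx"],(v-c["cy"])/c["fy"],1]);o=-R.T@t
    return o+d*(z-o[2])/d[2]
def pix(n,p):
    c=calibration(n);q=c["world_to_cam"]@np.append(p,1);return q[0]/q[2]*c["fx"]+c["cx"],q[1]/q[2]*c["fy"]+c["cy"]
E
python3 - <<'E'
from h import *
np.set_printoptions(precision=4,suppress=True)
A=lambda x,y:(125+x/5,140+y/5)
B=lambda x,y:(265+x/5,185+(y-325)/5)
f=lambda s,p,z:print(s,P("top",*p,z))
for q in[(697,305),(718,97),(62,250),(75,42)]:f("box",A(*q),.075)
for q in[(15,28),(583,77)]:f("rail",A(*q),.224)
for q in[(495,197),(352,185),(50,158)]:f("hooktip",A(*q),.248)
f("knob skirt",A(650,220),.089);
for q in[(620,243),(682,213)]:f("bar",A(*q),.119)
for s,a,b,z in[("dry",A(155,133),A(260,140),.228),("rA",B(198,458),B(293,445),.129),("rB",B(362,463),B(449,495),.129),("rC",B(490,345),B(571,388),.129),("yel",B(35,492),B(125,466),.129),("blue",B(527,570),B(622,566),.129)]:
    a=P("top",*a,z);b=P("top",*b,z);d=a-b;print(s,(a+b)/2,"len",np.linalg.norm(d),"yaw of grip",np.degrees(np.arctan2(d[1],d[0])))
for q in[(226,533),(300,533)]: pass
for n,q in[("rA",(227,459)),("rB",(377,484)),("rC",(493,377))]:f(n+" cup rim",B(*q),.05)
for q in[(430,236),(526,239),(526,297),(430,295)]:f("tray",(q[0]/1.5625,q[1]/1.5625),.022)
S1=lambda x,y:(215+x/4,75+y/4);S2=lambda x,y:(220+(x-400)/4,225+y/4)
print("side knob skirt",P("side",*S1(224,515),.089))
for q in[(212,468),(242,500)]:print("side bar top",P("side",*S1(*q),.119))
for q in[(556,105),(600,180)]:print("rA side",P("side",*S2(*q),.129))
for q in[(615,255),(614,355)]:print("rB side",P("side",*S2(*q),.129))
for q in[(499*.64,490*.64),(500*.64,552*.64)]:print("rC side",P("side",*q,.129))
for q in[(135,118),(153,162)]:print("dry side",P("side",*S1(*q),.232))
E
```

```text
box [ 0.479  -0.0691  0.075 ]
box [ 0.6431 -0.082   0.075 ]
box [0.5088 0.4231 0.075 ]
box [0.6728 0.4227 0.075 ]
rail [0.6481 0.4171 0.224 ]
rail [0.6245 0.0206 0.224 ]
hooktip [0.535  0.0773 0.248 ]
hooktip [0.5406 0.1745 0.248 ]
hooktip [0.5535 0.3794 0.248 ]
knob skirt [ 0.5426 -0.0308  0.089 ]
bar [ 0.5207 -0.0082  0.119 ]
bar [ 0.5447 -0.0543  0.119 ]
dry [0.5746 0.2786 0.228 ] len 0.07260630250716579 yaw of grip 87.7056623091363
rA [ 0.4449 -0.2521  0.129 ] len 0.07159641581439301 yaw of grip 99.23517841020978
rB [ 0.4276 -0.3713  0.129 ] len 0.06843243551950422 yaw of grip 71.17796833500701
rC [ 0.5141 -0.4654  0.129 ] len 0.06792254073269291 yaw of grip 63.07732264012679
yel [ 0.4214 -0.1294  0.129 ] len 0.06963693177508708 yaw of grip 107.50253839771885
blue [ 0.365  -0.4966  0.129 ] len 0.07079623914628339 yaw of grip 93.80974194217221
rA cup rim [ 0.4431 -0.2524  0.05  ]
rB cup rim [ 0.4265 -0.3709  0.05  ]
rC cup rim [ 0.5136 -0.4633  0.05  ]
tray [ 0.6893 -0.1111  0.022 ]
tray [ 0.6883 -0.3631  0.022 ]
tray [ 0.5353 -0.3631  0.022 ]
tray [ 0.5339 -0.114   0.022 ]
side knob skirt [ 0.5458 -0.044   0.089 ]
side bar top [ 0.5437 -0.0176  0.119 ]
side bar top [ 0.5552 -0.0565  0.119 ]
rA side [ 0.4433 -0.2251  0.129 ]
rA side [ 0.4528 -0.2897  0.129 ]
rB side [ 0.4438 -0.344   0.129 ]
rB side [ 0.4203 -0.4064  0.129 ]
rC side [ 0.5286 -0.4412  0.129 ]
rC side [ 0.4904 -0.5278  0.129 ]
dry side [0.5796 0.3011 0.232 ]
dry side [0.5753 0.2359 0.232 ]
```

```bash
python3 - <<'E'
import cv2,numpy as np
from h import *
t=cv2.imread("pics/top0_raw.png"); s=cv2.imread("pics/side0_raw.png")
k=14
def c(im,x0,y0,n):
    o=cv2.resize(im[y0:y0+28,x0:x0+28],None,fx=k,fy=k,interpolation=cv2.INTER_CUBIC)
    o=np.clip(o.astype(float)*1.8,0,255).astype(np.uint8)
    # candidate models
    for (cx,cy,col) in [(0.543,-0.036,(0,255,0))]:
        for z in(.075,.089):
            pts=np.array([pix(n,(cx+.022*np.cos(a),cy+.022*np.sin(a),z)) for a in np.linspace(0,6.28,60)])
            cv2.polylines(o,[((pts-[x0-.0,y0-.0]+.5)*k).astype(np.int32)],True,col,1)
        a=np.radians(112);d=np.array([np.cos(a),np.sin(a)]);e=np.array([-d[1],d[0]])
        for z in(.119,):
            pts=np.array([pix(n,(*(np.array([cx,cy])+i*.022*d+j*.007*e),z)) for i,j in[(1,1),(1,-1),(-1,-1),(-1,1)]])
            cv2.polylines(o,[((pts-[x0,y0]+.5)*k).astype(np.int32)],True,(0,0,255),1)
    return o
cv2.imwrite("pics/k1.png",np.hstack([c(t,241,170,"top"),c(s,257,187,"side")]))
E
```

```text
(no output)
```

View pics/k1.png

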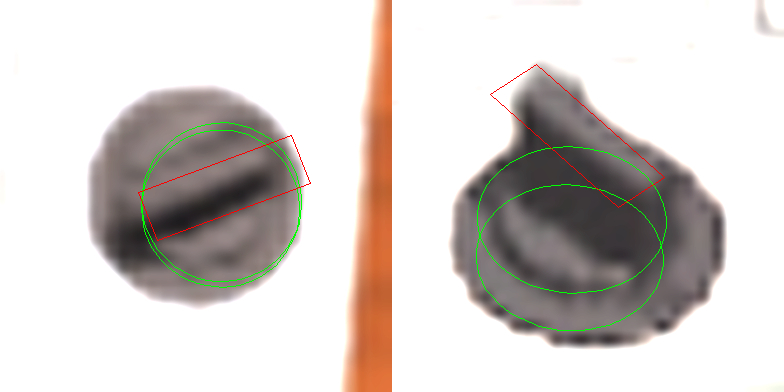

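The k1 crop shows a larger dark disc under the knob (top (195,195), side (588,247)), and my model is offset from it. I'll refit to that disc.

```bash
python3 - <<'E'
import cv2,numpy as np
from h import *
for z in(.076,.08,.089): print(z,P("top",254.4,183.4,z)[:2],P("side",270.5,204.1,z)[:2])
t=cv2.imread("pics/top0_raw.png"); s=cv2.imread("pics/side0_raw.png")
k=14
C=(P("top",254.4,183.4,.078)+P("side",270.5,204.1,.078))[:2]/2
def c(im,x0,y0,n):
    o=cv2.resize(im[y0:y0+28,x0:x0+28],None,fx=k,fy=k,interpolation=cv2.INTER_CUBIC)
    o=np.clip(o.astype(float)*2.2,0,255).astype(np.uint8)
    def L(p,col):cv2.polylines(o,[((np.array([pix(n,q) for q in p])-[x0,y0]+.5)*k).astype(np.int32)],True,col,1)
    for r,z,col in[(.03,.077,(255,0,0)),(.022,.089,(0,255,0))]:
        L([(C[0]+r*np.cos(a),C[1]+r*np.sin(a),z) for a in np.linspace(0,6.28,60)],col)
    a=np.radians(112);d=np.array([np.cos(a),np.sin(a)]);e=np.array([-d[1],d[0]])
    L([(*(C+i*.022*d+j*.007*e),.119) for i,j in[(1,1),(1,-1),(-1,-1),(-1,1)]],(0,0,255))
    return o
print(C)
cv2.imwrite("pics/k2.png",np.hstack([c(t,241,170,"top"),c(s,257,187,"side")]))
E
```

```text
0.076 [ 0.54658417 -0.02862793] [ 0.54785239 -0.03505945]
0.08 [ 0.54606143 -0.02856999] [ 0.54660306 -0.03807206]
0.089 [ 0.54488526 -0.02843961] [ 0.54379205 -0.04485043]
[ 0.54677526 -0.03258236]
```

View pics/k2.png

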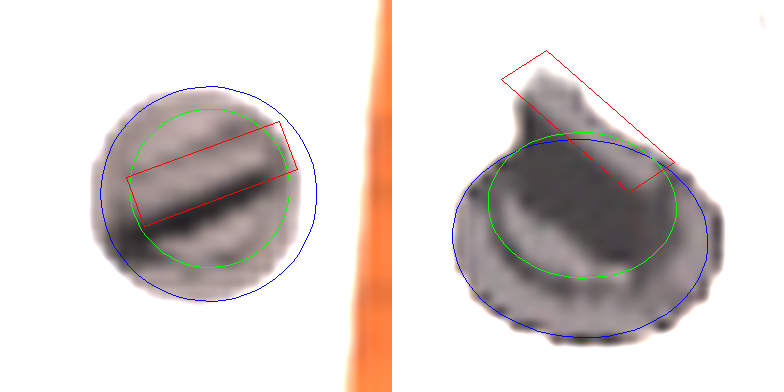

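The fit now agrees in both views. The knob is at (0.545,-0.031) with its bar at about 112°. The dryer is yawed about -3.5°, and the hooks are at h1(.562,.076), h2(.568,.176), h3(.574,.275) and h4(.580,.375). I'm moving now.

Emit:
{"op": "jog_arm", "data": {
  "rows": [
    {"twist": [0,0,7],"travel": [0,0,-0.34],"fingers": 1},
    {"twist": [0,0,7],"travel": [0,0,-0.34],"fingers": 1},
    {"twist": [0,0,7],"travel": [0,0,-0.34],"fingers": 1},
    {"twist": [0,0,7],"travel": [0,0,-0.34],"fingers": 1},
    {"twist": [0,0,7],"travel": [0,0,-0.34],"fingers": 1},
    {"twist": [0,0,7],"travel": [0,0,-0.34],"fingers": 1},
    {"twist": [0,0,7],"travel": [0,0,-0.34],"fingers": 1},
    {"twist": [0,0,4.2],"travel": [0,0,-0.34],"fingers": 1},
    {"twist": [0,0,0],"travel": [-0.9,0.15,0],"fingers": 1},
    {"twist": [0,0,0],"travel": [-0.9,0.15,0],"fingers": 1},
    {"twist": [0,0,0],"travel": [-0.9,0.15,0],"fingers": 1},
    {"twist": [0,0,0],"travel": [-0.9,0.15,0],"fingers": 1},
    {"twist": [0,0,0],"travel": [-0.9,0.15,0],"fingers": 1},
    {"twist": [0,0,0],"travel": [-0.9,0.15,0],"fingers": 1},
    {"twist": [0,0,0],"travel": [-0.9,0.15,0],"fingers": 1},
    {"twist": [0,0,0],"travel": [-0.9,0.15,0],"fingers": 1},
    {"twist": [0,0,0],"travel": [-0.9,0.15,0],"fingers": 1},
    {"twist": [0,0,0],"travel": [-0.9,0.15,0],"fingers": 1},
    {"twist": [0,0,0],"travel": [-0.9,0.15,0],"fingers": 1},
    {"twist": [0,0,0],"travel": [-0.9,0.15,0],"fingers": 1}
  ],
  "force": 30
}}

```text
time: 1.77
ee_pos: [0.3883, 0.2292, 0.3617]
tcp_rot: [-180.0, -0.0, 112.0]
wrist_force: [-0.1, 1.0, 0.2]
grip_width: 0.0855
```

Emit:
{"op": "jog_arm", "data": {
  "rows": [
    {"twist": [0,0,0],"travel": [-0.94,0.15,0],"fingers": 1},
    {"twist": [0,0,0],"travel": [-0.94,0.15,0],"fingers": 1},
    {"twist": [0,0,0],"travel": [-0.94,0.15,0],"fingers": 1},
    {"twist": [0,0,0],"travel": [-0.94,0.15,0],"fingers": 0.6},
    {"twist": [0,0,0],"travel": [-0.94,0.15,0],"fingers": 0.4},
    {"twist": [0,0,0],"travel": [-0.94,0.15,0],"fingers": 0.2},
    {"twist": [0,0,0],"travel": [-0.94,0.15,0],"fingers": 0.2},
    {"twist": [0,0,0],"travel": [-0.94,0.15,0],"fingers": 0.2},
    {"twist": [0,0,0],"travel": [0,0,0.9],"fingers": 0.2},
    {"twist": [0,0,0],"travel": [0,0,0.9],"fingers": 0.2},
    {"twist": [0,0,0],"travel": [0,0,0.9],"fingers": 0.2},
    {"twist": [0,0,0],"travel": [0,0,0.9],"fingers": 0.2},
    {"twist": [0,0,0],"travel": [0,0,0.9],"fingers": 0.2},
    {"twist": [0,0,0],"travel": [0,0,0.9],"fingers": 0.2},
    {"twist": [0,0,0],"travel": [0,0,0.5],"fingers": 0.2},
    {"twist": [0,0,0],"travel": [0,0,0.24],"fingers": 0.2},
    {"twist": [0,0,0],"travel": [0,0,0],"fingers": 0.2}
  ]
}}

```text
time: 3.18
ee_pos: [0.5428, -0.0295, 0.1132]
tcp_rot: [-179.7, -0.2, 112.0]
wrist_force: [-0.2, 0.6, 0.3]
grip_width: 0.0511
```

Emit:
{"op": "jog_arm", "data": {
  "rows": [
    {"twist": [0,0,0],"travel": [0,0,-0.06],"fingers": 0},
    {"twist": [0,0,0],"travel": [0,0,0],"fingers": -0.3},
    {"twist": [0,0,0],"travel": [0,0,0],"fingers": -0.6},
    {"twist": [0,0,0],"travel": [0,0,0],"fingers": -1},
    {"twist": [0,0,0],"travel": [0,0,0],"fingers": -1},
    {"twist": [0,0,0],"travel": [0,0,0],"fingers": -1}
  ],
  "force": 25
}}

```text
time: 3.68
ee_pos: [0.5471, -0.0303, 0.1217]
tcp_rot: [179.8, 0.1, 112.1]
wrist_force: [-1.7, -0.8, 6.1]
grip_width: 0.0136
```

```bash
cat >> h.py <<'E'
def st():
    from cell import telemetry
    s=telemetry.observe(); f=lambda a,n:[round(float(x),n) for x in np.atleast_1d(a)]
    print(f(s["time"],2),"pos",f(s["ee_pos"],4),"rot",f(s["tcp_rot"],1),"F",f(s["wrist_force"],1),"T",f(s["wrist_torque"],3),"w",f(s["grip_width"],4),"j",f(s["joints"],0))
E
python3 -c "from h import *;st()"
```

```text
[3.68] pos [0.5471, -0.0303, 0.1217] rot [179.8, 0.1, 112.1] F [-1.7, -0.8, 6.1] T [0.008, 0.374, 0.131] w [0.0136] j [-11.0, 12.0, 109.0, -0.0, 59.0, -33.0]
```

Emit:
{"op": "jog_arm", "data": {
  "rows": [
    {"twist": [0,0,-5],"travel": [0,0,0],"fingers": -1},
    {"twist": [0,0,-5],"travel": [0,0,0],"fingers": -1},
    {"twist": [0,0,-5],"travel": [0,0,0],"fingers": -1},
    {"twist": [0,0,-5],"travel": [0,0,0],"fingers": -1},
    {"twist": [0,0,-5],"travel": [0,0,0],"fingers": -1},
    {"twist": [0,0,-5],"travel": [0,0,0],"fingers": -1},
    {"twist": [0,0,0],"travel": [0,0,0],"fingers": -1},
    {"twist": [0,0,0],"travel": [0,0,0],"fingers": -1}
  ],
  "force": 40
}}

```text
time: 4.35
ee_pos: [0.5469, -0.0302, 0.1217]
tcp_rot: [179.9, 0.2, 142.1]
wrist_force: [-2.0, -0.1, 6.9]
grip_width: 0.0132
```

```bash
python3 -c "from h import *;st()"
```

```text
[4.35] pos [0.5469, -0.0302, 0.1217] rot [179.9, 0.2, 142.1] F [-2.0, -0.1, 6.9] T [0.075, 0.46, 0.005] w [0.0132] j [-11.0, 12.0, 109.0, -0.0, 59.0, -63.0]
```

Emit:
{"op": "jog_arm", "data": {
  "rows": [
    {"twist": [0,0,-5],"travel": [0,0,0],"fingers": -1},
    {"twist": [0,0,-5],"travel": [0,0,0],"fingers": -1},
    {"twist": [0,0,-5],"travel": [0,0,0],"fingers": -1},
    {"twist": [0,0,-5],"travel": [0,0,0],"fingers": -1},
    {"twist": [0,0,-5],"travel": [0,0,0],"fingers": -1},
    {"twist": [0,0,-5],"travel": [0,0,0],"fingers": -1},
    {"twist": [0,0,0],"travel": [0,0,0],"fingers": -1},
    {"twist": [0,0,0],"travel": [0,0,0],"fingers": -1}
  ]
}}

```text
time: 5.02
ee_pos: [0.5468, -0.0303, 0.1217]
tcp_rot: [-180.0, 0.2, 172.1]
wrist_force: [-1.3, -0.7, 5.5]
grip_width: 0.0126
```

```bash
python3 -c "from h import *;st()"
```

```text
[5.02] pos [0.5468, -0.0303, 0.1217] rot [-180.0, 0.2, 172.1] F [-1.3, -0.7, 5.5] T [-0.029, 0.356, 0.045] w [0.0126] j [-11.0, 12.0, 109.0, -0.0, 59.0, -93.0]
```

Emit:
{"op": "jog_arm", "data": {
  "rows": [
    {"twist": [0,0,-5],"travel": [0,0,0],"fingers": -1},
    {"twist": [0,0,-5],"travel": [0,0,0],"fingers": -1},
    {"twist": [0,0,-5],"travel": [0,0,0],"fingers": -1},
    {"twist": [0,0,-5],"travel": [0,0,0],"fingers": -1},
    {"twist": [0,0,-5],"travel": [0,0,0],"fingers": -1},
    {"twist": [0,0,-5],"travel": [0,0,0],"fingers": -1},
    {"twist": [0,0,0],"travel": [0,0,0],"fingers": -1},
    {"twist": [0,0,0],"travel": [0,0,0],"fingers": -1}
  ]
}}

```text
time: 5.68
ee_pos: [0.5475, -0.0304, 0.1223]
tcp_rot: [179.6, 0.5, -160.2]
wrist_force: [-4.1, -3.0, 9.9]
grip_width: 0.0137
```

```bash
python3 -c "from h import *;st()"
```

```text
[5.68] pos [0.5475, -0.0304, 0.1223] rot [179.6, 0.5, -160.2] F [-4.1, -3.0, 9.9] T [-0.643, 0.699, -8.502] w [0.0137] j [-11.0, 12.0, 109.0, 1.0, 59.0, -121.0]
```

Emit:
{"op": "jog_arm", "data": {
  "rows": [
    {"twist": [0,0,2.2],"travel": [0,0,0],"fingers": -1},
    {"twist": [0,0,0],"travel": [0,0,0],"fingers": -1},
    {"twist": [0,0,0],"travel": [0,0,0],"fingers": -1}
  ]
}}

```text
time: 5.93
ee_pos: [0.5475, -0.0304, 0.1222]
tcp_rot: [179.7, 0.4, -162.2]
wrist_force: [-3.0, -2.6, 9.9]
grip_width: 0.0135
```

```bash
python3 -c "from h import *;st()"
```

```text
[5.93] pos [0.5475, -0.0304, 0.1222] rot [179.7, 0.4, -162.2] F [-3.0, -2.6, 9.9] T [-0.506, 0.626, -7.563] w [0.0135] j [-11.0, 12.0, 109.0, 1.0, 59.0, -119.0]
```

Emit:
{"op": "jog_arm", "data": {
  "rows": [
    {"twist": [0,0,5],"travel": [0,0,0],"fingers": -1},
    {"twist": [0,0,5],"travel": [0,0,0],"fingers": -1},
    {"twist": [0,0,0],"travel": [0,0,0],"fingers": -1},
    {"twist": [0,0,0],"travel": [0,0,0],"fingers": -1}
  ]
}}

```text
time: 6.27
ee_pos: [0.5474, -0.0304, 0.122]
tcp_rot: [179.9, 0.3, -171.2]
wrist_force: [-2.2, -1.7, 8.3]
grip_width: 0.0134
```

```bash
python3 -c "from h import *;st()"
```

```text
[6.27] pos [0.5474, -0.0304, 0.122] rot [179.9, 0.3, -171.2] F [-2.2, -1.7, 8.3] T [-0.298, 0.411, -3.729] w [0.0134] j [-11.0, 12.0, 109.0, 0.0, 59.0, -110.0]
```

Emit:
{"op": "jog_arm", "data": {
  "rows": [
    {"twist": [0,0,5],"travel": [0,0,0],"fingers": -1},
    {"twist": [0,0,5],"travel": [0,0,0],"fingers": -1},
    {"twist": [0,0,0],"travel": [0,0,0],"fingers": -1},
    {"twist": [0,0,0],"travel": [0,0,0],"fingers": -1}
  ]
}}

```text
time: 6.6
ee_pos: [0.5474, -0.0304, 0.1218]
tcp_rot: [-180.0, 0.3, 179.6]
wrist_force: [-0.7, -1.2, 6.2]
grip_width: 0.0129
```

```bash
python3 -c "from h import *;st()"
```

```text
[6.6] pos [0.5474, -0.0304, 0.1218] rot [-180.0, 0.3, 179.6] F [-0.7, -1.2, 6.2] T [-0.057, 0.185, -0.596] w [0.0129] j [-11.0, 12.0, 109.0, 0.0, 59.0, -100.0]
```

Emit:
{"op": "jog_arm", "data": {
  "rows": [
    {"twist": [0,0,6],"travel": [0,0,0],"fingers": -1},
    {"twist": [0,0,0],"travel": [0,0,0],"fingers": -1},
    {"twist": [0,0,0],"travel": [0,0,0],"fingers": 0.2},
    {"twist": [0,0,0],"travel": [0,0,0],"fingers": 0.2},
    {"twist": [0,0,0],"travel": [0,0,0],"fingers": 0.2},
    {"twist": [0,0,0],"travel": [0,0,0],"fingers": 0.2},
    {"twist": [0,0,0],"travel": [0,0,-0.4],"fingers": 0.2},
    {"twist": [0,0,0],"travel": [0,0,-0.8],"fingers": 0.2},
    {"twist": [0,0,7],"travel": [0,0,-0.8],"fingers": 0.2},
    {"twist": [0,0,7],"travel": [0,0,-0.8],"fingers": 0.2},
    {"twist": [0,0,7],"travel": [0,0,-0.8],"fingers": 0.2},
    {"twist": [0,0,7],"travel": [0,0,-0.8],"fingers": 0.2},
    {"twist": [0,0,7],"travel": [0,0,-0.8],"fingers": 0.2},
    {"twist": [0,0,7],"travel": [0,0,-0.8],"fingers": 0.2},
    {"twist": [0,0,7],"travel": [0,0,0],"fingers": 0.2},
    {"twist": [0,0,7],"travel": [0,0,0],"fingers": 0.2},
    {"twist": [0,0,7],"travel": [0,0,0],"fingers": 0.2},
    {"twist": [0,0,7],"travel": [0,0,0],"fingers": 0.2},
    {"twist": [0,0,7],"travel": [0,0,0],"fingers": 0.2},
    {"twist": [0,0,7],"travel": [0,0,0],"fingers": 0.2}
  ]
}}

```text
time: 8.27
ee_pos: [0.5452, -0.0298, 0.3584]
tcp_rot: [-180.0, -0.0, 89.5]
wrist_force: [-0.4, -0.3, -0.6]
grip_width: 0.0512
```

```bash
python3 -c "from h import *;st()"
```

```text
[8.27] pos [0.5452, -0.0298, 0.3584] rot [-180.0, -0.0, 89.5] F [-0.4, -0.3, -0.6] T [-0.02, 0.002, 0.018] w [0.0512] j [-11.0, -1.0, 96.0, 0.0, 85.0, -10.0]
```

Emit:
{"op": "jog_arm", "data": {
  "rows": [
    {"twist": [0,0,0],"travel": [0.92,0.085,0],"fingers": 0.2},
    {"twist": [0,0,0],"travel": [0.92,0.085,0],"fingers": 0.2},
    {"twist": [0,0,0],"travel": [0.92,0.085,0],"fingers": 0.2},
    {"twist": [0,0,0],"travel": [0.92,0.085,0],"fingers": 0.2},
    {"twist": [0,0,0],"travel": [0.92,0.085,0],"fingers": 0.2},
    {"twist": [0,0,0],"travel": [0.92,0.085,0],"fingers": 0.2},
    {"twist": [0,0,0],"travel": [0.92,0.085,0],"fingers": 0.2},
    {"twist": [0,0,0],"travel": [0.92,0.085,0],"fingers": 0.2},
    {"twist": [0,0,3],"travel": [0.92,0.085,0],"fingers": 0.2},
    {"twist": [0,0,0],"travel": [0,0,0],"fingers": 0.2}
  ]
}}

```text
time: 9.1
ee_pos: [0.5761, 0.3075, 0.3575]
tcp_rot: [-179.9, -0.2, 87.1]
wrist_force: [0.0, -0.0, -0.3]
grip_width: 0.051
```

```bash
python3 - <<'E'
from h import *
from cell import read_camera
import cv2
st()
t=read_camera("top")[:,:,::-1]; s=read_camera("side")[:,:,::-1]
a=cv2.resize(t[165:205,232:282],None,fx=8,fy=8,interpolation=cv2.INTER_CUBIC)
b=cv2.resize(s[180:220,245:295],None,fx=8,fy=8,interpolation=cv2.INTER_CUBIC)
c=cv2.resize(s[60:140,205:305],None,fx=8,fy=8,interpolation=cv2.INTER_CUBIC)[:280*1]
c=cv2.resize(s[85:120,225:325],None,fx=8,fy=8,interpolation=cv2.INTER_CUBIC)
u=np.clip(np.hstack([a,b])*1.6,0,255).astype(np.uint8)
cv2.imwrite("pics/d1.png",np.vstack([u,c])[:600])
E
```

```text
[9.1] pos [0.5761, 0.3075, 0.3575] rot [-179.9, -0.2, 87.1] F [0.0, -0.0, -0.3] T [0.022, -0.031, -0.043] w [0.051] j [22.0, 12.0, 82.0, 0.0, 86.0, 25.0]
```

View pics/d1.png

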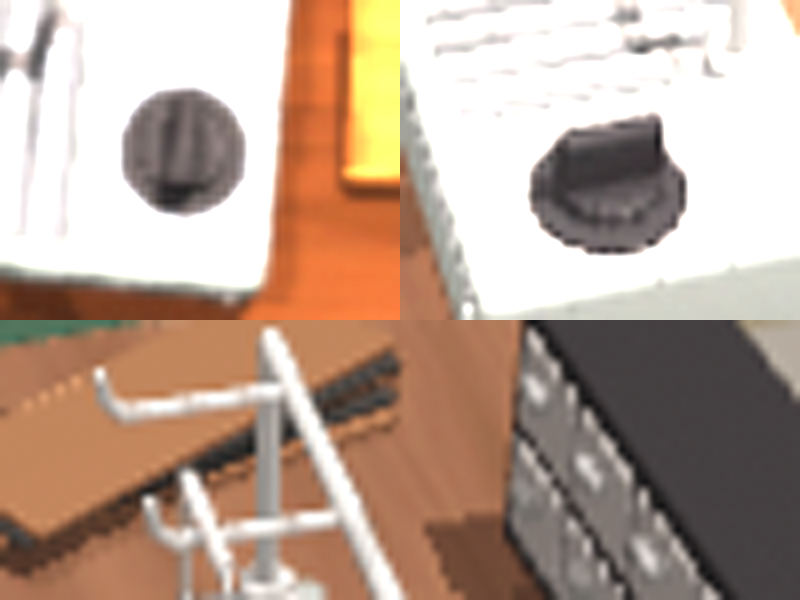

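The knob bar now lies along the dryer's x (top crop stripe (170,110)–(185,200)), against its stop, so it is off. Click 4 will therefore be at yaw about 56.5°. Dry3 is still on hook 3, with its grip near (210,510) in the crop.

Emit:
{"op": "jog_arm", "data": {
  "rows": [
    {"twist": [0,0,0],"travel": [0,0,0.8],"fingers": 0.2},
    {"twist": [0,0,0],"travel": [0,0,0.8],"fingers": 0.2},
    {"twist": [0,0,0],"travel": [0,0,0.8],"fingers": 0.2},
    {"twist": [0,0,0],"travel": [0,0,0.5],"fingers": 0.2},
    {"twist": [0,0,0],"travel": [0,0,0.25],"fingers": 0.2},
    {"twist": [0,0,0],"travel": [0,0,0],"fingers": 0},
    {"twist": [0,0,0],"travel": [0,0,0],"fingers": -0.5},
    {"twist": [0,0,0],"travel": [0,0,0],"fingers": -1},
    {"twist": [0,0,0],"travel": [0,0,0],"fingers": -1},
    {"twist": [0,0,0],"travel": [0,0,0],"fingers": -1},
    {"twist": [0,0,0],"travel": [0,0,0],"fingers": -1}
  ],
  "force": 60
}}

```text
time: 10.12
ee_pos: [0.5783, 0.3016, 0.2355]
tcp_rot: [179.8, -0.1, 86.8]
wrist_force: [-0.2, 0.4, 4.1]
grip_width: 0.0067
```

```bash
python3 -c "from h import *;st()"
```

```text
[10.12] pos [0.5783, 0.3016, 0.2355] rot [179.8, -0.1, 86.8] F [-0.2, 0.4, 4.1] T [-0.112, 0.009, 0.011] w [0.0067] j [21.0, 16.0, 90.0, -0.0, 74.0, 25.0]
```

Emit:
{"op": "jog_arm", "data": {
  "rows": [
    {"twist": [0,0,0],"travel": [0,0,-0.2],"fingers": -1},
    {"twist": [0,0,0],"travel": [0,0,-0.4],"fingers": -1},
    {"twist": [0,0,0],"travel": [0,0,-0.3],"fingers": -1},
    {"twist": [0,0,0],"travel": [0,0,0],"fingers": -1},
    {"twist": [0,0,0],"travel": [0,0,0],"fingers": -1}
  ]
}}

```text
time: 10.53
ee_pos: [0.5776, 0.3015, 0.2703]
tcp_rot: [179.9, -0.1, 86.8]
wrist_force: [0.4, -0.3, -1.5]
grip_width: 0.0065
```

```bash
python3 - <<'E'
from h import *
from cell import read_camera
import cv2
st()
s=read_camera("side")[:,:,::-1]
cv2.imwrite("pics/d2.png",cv2.resize(s[60:160,205:315],None,fx=5,fy=5,interpolation=cv2.INTER_CUBIC))
E
```

```text
[10.53] pos [0.5776, 0.3015, 0.2703] rot [179.9, -0.1, 86.8] F [0.4, -0.3, -1.5] T [0.043, 0.02, 0.018] w [0.0065] j [21.0, 15.0, 88.0, 0.0, 77.0, 25.0]
```

View pics/d2.png

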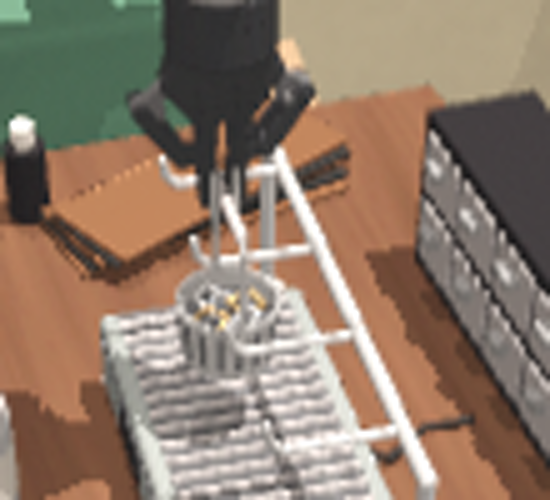

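The basket is held and its bail is clear above hook 3 (around (230,200) in the crop). I'll take it forward off the hook, up, and over to the tray.

Emit:
{"op": "jog_arm", "data": {
  "rows": [
    {"twist": [0,0,0],"travel": [0,0,-0.1],"fingers": -1},
    {"twist": [0,0,0],"travel": [0,-0.4,0],"fingers": -1},
    {"twist": [0,0,0],"travel": [0,-0.6,0],"fingers": -1},
    {"twist": [0,0,0],"travel": [0,-0.6,0],"fingers": -1},
    {"twist": [0,0,0],"travel": [0,-0.65,0],"fingers": -1},
    {"twist": [0,0,-3.3],"travel": [0,0,-0.9],"fingers": -1},
    {"twist": [0,0,0],"travel": [0,0,-0.9],"fingers": -1},
    {"twist": [0,0,0],"travel": [0,0,-0.9],"fingers": -1},
    {"twist": [0,0,0],"travel": [0,0,-0.9],"fingers": -1},
    {"twist": [0,0,0],"travel": [-0.5,0.12,0],"fingers": -1},
    {"twist": [0,0,0],"travel": [-0.9,0.2,0],"fingers": -1},
    {"twist": [0,0,0],"travel": [-0.9,0.2,0],"fingers": -1},
    {"twist": [0,0,0],"travel": [-0.9,0.2,0],"fingers": -1},
    {"twist": [0,0,0],"travel": [-0.9,0.2,0],"fingers": -1},
    {"twist": [0,0,0],"travel": [-0.9,0.2,0],"fingers": -1},
    {"twist": [0,0,0],"travel": [-0.9,0.2,0],"fingers": -1},
    {"twist": [0,0,0],"travel": [-0.9,0.2,0],"fingers": -1},
    {"twist": [0,0,0],"travel": [-0.9,0.2,0],"fingers": -1},
    {"twist": [0,0,0],"travel": [-0.9,0.2,0],"fingers": -1},
    {"twist": [0,0,0],"travel": [-0.9,0.2,0],"fingers": -1}
  ]
}}

```text
time: 12.25
ee_pos: [0.5725, -0.0754, 0.416]
tcp_rot: [-179.9, -0.0, 90.1]
wrist_force: [0.7, 0.5, -2.5]
grip_width: 0.0066
```

```bash
python3 -c "from h import *;st()"
```

```text
[12.25] pos [0.5725, -0.0754, 0.416] rot [-179.9, -0.0, 90.1] F [0.7, 0.5, -2.5] T [0.017, -0.038, -0.027] w [0.0066] j [-14.0, 2.0, 87.0, 0.0, 91.0, -15.0]
```

Emit:
{"op": "jog_arm", "data": {
  "rows": [
    {"twist": [0,0,0],"travel": [-0.88,0.25,0],"fingers": -1},
    {"twist": [0,0,0],"travel": [-0.88,0.25,0],"fingers": -1},
    {"twist": [0,0,0],"travel": [-0.88,0.25,0],"fingers": -1},
    {"twist": [0,0,0],"travel": [-0.6,0.17,0],"fingers": -1},
    {"twist": [0,0,0],"travel": [-0.26,0.08,0],"fingers": -1},
    {"twist": [0,0,0],"travel": [0,0,0.8],"fingers": -1},
    {"twist": [0,0,0],"travel": [0,0,0.8],"fingers": -1},
    {"twist": [0,0,0],"travel": [0,0,0.8],"fingers": -1},
    {"twist": [0,0,0],"travel": [0,0,0.8],"fingers": -1},
    {"twist": [0,0,0],"travel": [0,0,0.8],"fingers": -1},
    {"twist": [0,0,0],"travel": [0,0,0.8],"fingers": -1},
    {"twist": [0,0,0],"travel": [0,0,0.7],"fingers": -1},
    {"twist": [0,0,0],"travel": [0,0,0.5],"fingers": -1},
    {"twist": [0,0,0],"travel": [0,0,0.4],"fingers": -1},
    {"twist": [0,0,0],"travel": [0,0,0.2],"fingers": -1},
    {"twist": [0,0,0],"travel": [0,0,0],"fingers": -1},
    {"twist": [0,0,0],"travel": [0,0,0],"fingers": -1}
  ]
}}

```text
time: 13.67
ee_pos: [0.6131, -0.213, 0.1528]
tcp_rot: [-180.0, -0.0, 90.2]
wrist_force: [0.5, -0.8, -2.3]
grip_width: 0.0066
```

```bash
python3 - <<'E'
from h import *
from cell import read_camera
import cv2
st()
s=read_camera("side")[:,:,::-1];t=read_camera("top")[:,:,::-1]
cv2.imwrite("pics/e1.png",np.hstack([cv2.resize(s[215:335,250:370],(480,480),interpolation=cv2.INTER_CUBIC),cv2.resize(t[140:260,265:345],(320,480),interpolation=cv2.INTER_CUBIC)]))
E
```

```text
[13.67] pos [0.6131, -0.213, 0.1528] rot [-180.0, -0.0, 90.2] F [0.5, -0.8, -2.3] T [-0.025, -0.065, 0.027] w [0.0066] j [-25.0, 21.0, 93.0, 0.0, 66.0, -26.0]
```

View pics/e1.png

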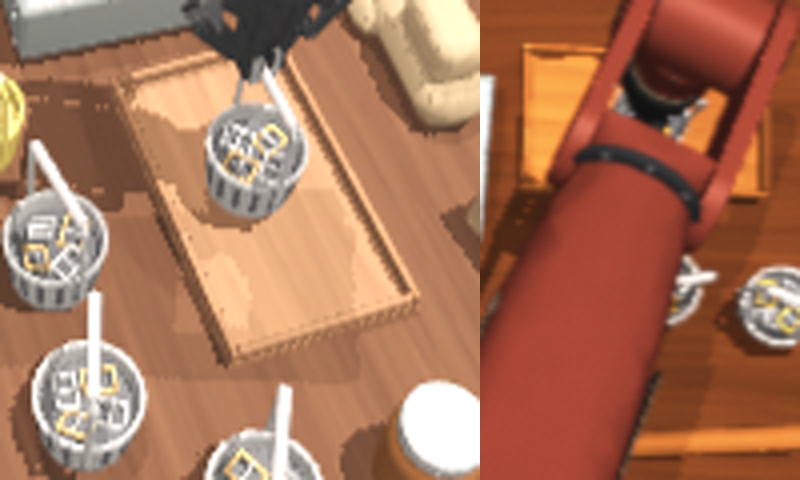

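The basket is above the tray floor, upright and clear of the walls (side crop (256,160)). I'll lower and release it.

Emit:
{"op": "jog_arm", "data": {
  "rows": [
    {"twist": [0,0,0],"travel": [0,0,0.2],"fingers": -1},
    {"twist": [0,0,0],"travel": [0,0,0.1],"fingers": -1},
    {"twist": [0,0,0],"travel": [0,0,0.05],"fingers": -1},
    {"twist": [0,0,0],"travel": [0,0,0.05],"fingers": -1},
    {"twist": [0,0,0],"travel": [0,0,0.04],"fingers": -1},
    {"twist": [0,0,0],"travel": [0,0,0],"fingers": -1}
  ]
}}

```text
time: 14.27
ee_pos: [0.6148, -0.2137, 0.1401]
tcp_rot: [179.8, 0.0, 90.1]
wrist_force: [-4.6, 3.5, 13.2]
grip_width: 0.0065
```

```bash
python3 -c "from h import *;st()"
```

```text
[14.27] pos [0.6148, -0.2137, 0.1401] rot [179.8, 0.0, 90.1] F [-4.6, 3.5, 13.2] T [0.59, 0.757, -0.006] w [0.0065] j [-25.0, 22.0, 94.0, 0.0, 65.0, -26.0]
```

Emit:
{"op": "jog_arm", "data": {
  "rows": [
    {"twist": [0,0,0],"travel": [0,0,-0.1],"fingers": -0.6},
    {"twist": [0,0,0],"travel": [0,0,0],"fingers": -0.2},
    {"twist": [0,0,0],"travel": [0,0,0],"fingers": 0.1},
    {"twist": [0,0,0],"travel": [0,0,0],"fingers": 0.1},
    {"twist": [0,0,0],"travel": [0,0,0],"fingers": 0.1},
    {"twist": [0,0,0],"travel": [0,0,-0.3],"fingers": 0.1},
    {"twist": [0,0,0],"travel": [0,0,-0.8],"fingers": 0.1},
    {"twist": [0,0,0],"travel": [0,0,-0.9],"fingers": 0.1},
    {"twist": [0,0,0],"travel": [0,0,-0.9],"fingers": 0.1},
    {"twist": [0,0,0],"travel": [0,0,-0.7],"fingers": 0.1},
    {"twist": [0,0,0],"travel": [-0.09,-0.85,0],"fingers": 0.1},
    {"twist": [0,0,0],"travel": [-0.09,-0.85,0],"fingers": 0.1},
    {"twist": [0,0,0],"travel": [-0.09,-0.85,0],"fingers": 0.1},
    {"twist": [0,0,0],"travel": [-0.09,-0.85,0],"fingers": 0.1},
    {"twist": [0,0,0],"travel": [-0.09,-0.85,0],"fingers": 0.1},
    {"twist": [0,0,-4.2],"travel": [0,0,0],"fingers": 0.1},
    {"twist": [0,0,-4.2],"travel": [0,0,0],"fingers": 0.1},
    {"twist": [0,0,0],"travel": [0,0,0],"fingers": 0.1},
    {"twist": [0,0,0],"travel": [0,0,0],"fingers": 0.1}
  ]
}}

```text
time: 15.85
ee_pos: [0.4432, -0.2321, 0.2841]
tcp_rot: [180.0, 0.0, 98.4]
wrist_force: [0.0, -0.6, -0.8]
grip_width: 0.0472
```

```bash
python3 - <<'E'
from h import *
from cell import read_camera
import cv2
st()
s=read_camera("side")[:,:,::-1];t=read_camera("top")[:,:,::-1]
cv2.imwrite("pics/s2.png",s);cv2.imwrite("pics/t2.png",t)
# change check vs first side image around baskets
s0=cv2.imread("pics/side0_raw.png")
for n,(x,y) in dict(rA=(264,281),rB=(272,316),rC=(316,340),dry=(0,0)).items():
    if x: print(n,np.abs(s[y-12:y+13,x-12:x+13].astype(int)-s0[y-12:y+13,x-12:x+13]).mean())
cv2.imwrite("pics/e2.png",cv2.resize(s[180:375,230:400],None,fx=3,fy=3,interpolation=cv2.INTER_CUBIC))
E
```

```text
[15.85] pos [0.4432, -0.2321, 0.2841] rot [180.0, 0.0, 98.4] F [0.0, -0.6, -0.8] T [-0.043, 0.059, 0.07] w [0.0472] j [-36.0, -5.0, 107.0, -0.0, 77.0, -44.0]
rA 8.018666666666666
rB 9.398933333333334
rC 8.273066666666667
```

View pics/e2.png

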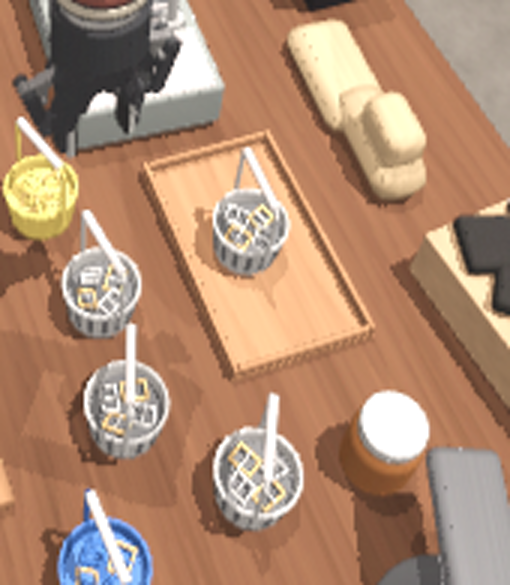

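Dry3 stands upright in the tray at crop (250,230), and rA, rB and rC haven't moved. I'll grasp rA now.

Emit:
{"op": "jog_arm", "data": {
  "rows": [
    {"twist": [0,0,0],"travel": [0,0,0.8],"fingers": 0.1},
    {"twist": [0,0,0],"travel": [0,0,0.8],"fingers": 0.1},
    {"twist": [0,0,0],"travel": [0,0,0.8],"fingers": 0.1},
    {"twist": [0,0,0],"travel": [0,0,0.8],"fingers": 0.1},
    {"twist": [0,0,0],"travel": [0,0,0.4],"fingers": 0.1},
    {"twist": [0,0,0],"travel": [0,0,0.2],"fingers": 0.1},
    {"twist": [0,0,0],"travel": [0,0,0],"fingers": 0},
    {"twist": [0,0,0],"travel": [0,0,0],"fingers": -0.5},
    {"twist": [0,0,0],"travel": [0,0,0],"fingers": -1},
    {"twist": [0,0,0],"travel": [0,0,0],"fingers": -1},
    {"twist": [0,0,0],"travel": [0,0,0],"fingers": -1},
    {"twist": [0,0,0],"travel": [0,0,0],"fingers": -1}
  ],
  "force": 60
}}

```text
time: 16.95
ee_pos: [0.4442, -0.2327, 0.1333]
tcp_rot: [179.9, 0.1, 98.5]
wrist_force: [-1.2, 1.1, 6.9]
grip_width: 0.0068
```

```bash
python3 -c "from h import *;st()"
```

```text
[16.95] pos [0.4442, -0.2327, 0.1333] rot [179.9, 0.1, 98.5] F [-1.2, 1.1, 6.9] T [0.068, 0.143, 0.01] w [0.0068] j [-36.0, 5.0, 114.0, -0.0, 60.0, -44.0]
```

Emit:
{"op": "jog_arm", "data": {
  "rows": [
    {"twist": [0,0,0],"travel": [0,0,-0.3],"fingers": -1},
    {"twist": [0,0,0],"travel": [0,0,-0.8],"fingers": -1},
    {"twist": [0,0,0],"travel": [0,0,-0.9],"fingers": -1},
    {"twist": [0,0,0],"travel": [0,0,-0.9],"fingers": -1},
    {"twist": [0,0,4],"travel": [0,0,-0.9],"fingers": -1},
    {"twist": [0,0,4],"travel": [0,0,-0.9],"fingers": -1},
    {"twist": [0,0,4],"travel": [0,0,-0.9],"fingers": -1},
    {"twist": [0,0,0],"travel": [0.5,0,0],"fingers": -1},
    {"twist": [0,0,0],"travel": [0.9,0,0],"fingers": -1},
    {"twist": [0,0,0],"travel": [0.9,0,0],"fingers": -1},
    {"twist": [0,0,0],"travel": [0.9,0,0],"fingers": -1},
    {"twist": [0,0,0],"travel": [0.9,0,0],"fingers": -1},
    {"twist": [0,0,0],"travel": [0.9,0,0],"fingers": -1},
    {"twist": [0,0,0],"travel": [0.9,0,0],"fingers": -1},
    {"twist": [0,0,0],"travel": [0.9,0,0],"fingers": -1},
    {"twist": [0,0,0],"travel": [0.9,0,0],"fingers": -1},
    {"twist": [0,0,0],"travel": [0.9,0,0],"fingers": -1},
    {"twist": [0,0,0],"travel": [0.9,0,0],"fingers": -1},
    {"twist": [0,0,0],"travel": [0.9,0,0],"fingers": -1},
    {"twist": [0,0,0],"travel": [0.9,0,0],"fingers": -1}
  ]
}}

```text
time: 18.62
ee_pos: [0.4698, 0.221, 0.3556]
tcp_rot: [180.0, -0.0, 86.5]
wrist_force: [0.8, -0.5, -1.5]
grip_width: 0.0065
```

```bash
python3 -c "from h import *;st()"
```

```text
[18.62] pos [0.4698, 0.221, 0.3556] rot [180.0, -0.0, 86.5] F [0.8, -0.5, -1.5] T [0.022, -0.01, 0.019] w [0.0065] j [17.0, -5.0, 99.0, -0.0, 85.0, 21.0]
```

Emit:
{"op": "jog_arm", "data": {
  "rows": [
    {"twist": [0,0,0],"travel": [0.9,0.03,0],"fingers": -1},
    {"twist": [0,0,0],"travel": [0.9,0.03,0],"fingers": -1},
    {"twist": [0,0,0],"travel": [0.9,0.03,0],"fingers": -1},
    {"twist": [0,0,0],"travel": [0.9,0.03,0],"fingers": -1},
    {"twist": [0,0,0],"travel": [0.6,0.03,0],"fingers": -1},
    {"twist": [0,0,0],"travel": [0.34,0,0],"fingers": -1},
    {"twist": [0,0,0],"travel": [0,0,0.7],"fingers": -1},
    {"twist": [0,0,0],"travel": [0,0,0.7],"fingers": -1},
    {"twist": [0,0,0],"travel": [0,0,0.5],"fingers": -1},
    {"twist": [0,0,0],"travel": [0,0,0.24],"fingers": -1},
    {"twist": [0,0,0],"travel": [0,0,0],"fingers": -1},
    {"twist": [0,0,0],"travel": [0,0,0],"fingers": -1},
    {"twist": [0,0,0],"travel": [0,0,0],"fingers": -1}
  ]
}}

```text
time: 19.7
ee_pos: [0.4886, 0.4004, 0.272]
tcp_rot: [179.8, -0.1, 86.5]
wrist_force: [0.9, 1.1, -1.1]
grip_width: 0.0067
```

```bash
python3 - <<'E'
from h import *
from cell import read_camera
import cv2
st()
s=read_camera("side")[:,:,::-1]
cv2.imwrite("pics/f1.png",cv2.resize(s[50:150,195:325],None,fx=5,fy=5,interpolation=cv2.INTER_CUBIC))
E
```

```text
[19.7] pos [0.4886, 0.4004, 0.272] rot [179.8, -0.1, 86.5] F [0.9, 1.1, -1.1] T [0.042, -0.027, -0.004] w [0.0067] j [33.0, 12.0, 91.0, -0.0, 77.0, 36.0]
```

View pics/f1.png

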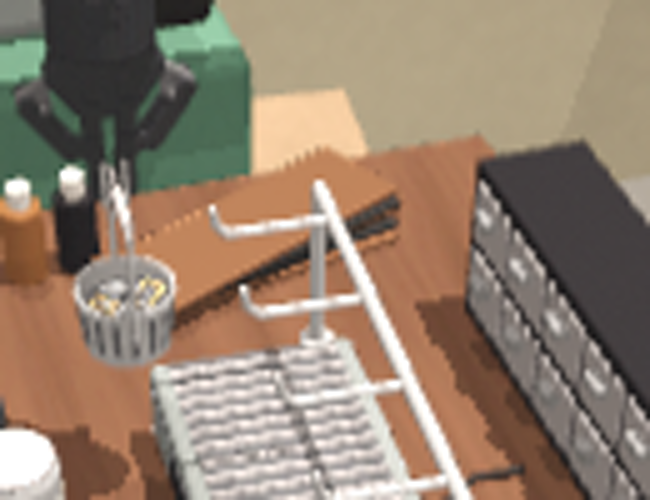

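rA hangs level in front of hook 4 (grip (120,205), hook tip (213,210)). I'll slide it in and lower.

Emit:
{"op": "jog_arm", "data": {
  "rows": [
    {"twist": [0,0,0],"travel": [0,0.4,0],"fingers": -1},
    {"twist": [0,0,0],"travel": [0,0.5,0],"fingers": -1},
    {"twist": [0,0,0],"travel": [0,0.5,0],"fingers": -1},
    {"twist": [0,0,0],"travel": [0,0.5,0],"fingers": -1},
    {"twist": [0,0,0],"travel": [0,0.4,0],"fingers": -1},
    {"twist": [0,0,0],"travel": [0,0,0],"fingers": -1},
    {"twist": [0,0,0],"travel": [0,0,0.3],"fingers": -1},
    {"twist": [0,0,0],"travel": [0,0,0.3],"fingers": -1},
    {"twist": [0,0,0],"travel": [0,0,0.2],"fingers": -1},
    {"twist": [0,0,0],"travel": [0,0,0.1],"fingers": -1},
    {"twist": [0,0,0],"travel": [0,0,0.05],"fingers": -1},
    {"twist": [0,0,0],"travel": [0,0,0],"fingers": -1}
  ]
}}

```text
time: 20.75
ee_pos: [0.5781, 0.3947, 0.2351]
tcp_rot: [-180.0, 0.0, 86.6]
wrist_force: [-4.6, -2.9, 11.5]
grip_width: 0.0066
```

```bash
python3 -c "from h import *;st()"
```

```text
[20.75] pos [0.5781, 0.3947, 0.2351] rot [-180.0, 0.0, 86.6] F [-4.6, -2.9, 11.5] T [-0.667, 0.818, -0.066] w [0.0066] j [29.0, 22.0, 82.0, -0.0, 76.0, 32.0]
```

Emit:
{"op": "jog_arm", "data": {
  "rows": [
    {"twist": [0,0,0],"travel": [0,0,-0.1],"fingers": -0.6},
    {"twist": [0,0,0],"travel": [0,0,0],"fingers": -0.2},
    {"twist": [0,0,0],"travel": [0,0,0],"fingers": 0.1},
    {"twist": [0,0,0],"travel": [0,0,0],"fingers": 0.1},
    {"twist": [0,0,0],"travel": [0,0,0],"fingers": 0.1},
    {"twist": [0,0,0],"travel": [0,0,-0.3],"fingers": 0.1},
    {"twist": [0,0,0],"travel": [0,0,-0.8],"fingers": 0.1},
    {"twist": [0,0,0],"travel": [0,0,-0.8],"fingers": 0.1},
    {"twist": [0,0,0],"travel": [0,0,-0.75],"fingers": 0.1},
    {"twist": [0,0,0],"travel": [-0.5,-0.07,0],"fingers": 0.1},
    {"twist": [0,0,0],"travel": [-0.9,-0.12,0],"fingers": 0.1},
    {"twist": [0,0,0],"travel": [-0.9,-0.12,0],"fingers": 0.1},
    {"twist": [0,0,0],"travel": [-0.9,-0.12,0],"fingers": 0.1},
    {"twist": [0,0,0],"travel": [-0.9,-0.12,0],"fingers": 0.1},
    {"twist": [0,0,0],"travel": [-0.9,-0.12,0],"fingers": 0.1},
    {"twist": [0,0,0],"travel": [-0.9,-0.12,0],"fingers": 0.1},
    {"twist": [0,0,0],"travel": [-0.9,-0.12,0],"fingers": 0.1},
    {"twist": [0,0,0],"travel": [-0.9,-0.12,0],"fingers": 0.1},
    {"twist": [0,0,0],"travel": [-0.9,-0.12,0],"fingers": 0.1},
    {"twist": [0,0,0],"travel": [-0.9,-0.12,0],"fingers": 0.1}
  ]
}}

```text
time: 22.42
ee_pos: [0.5051, 0.0168, 0.3427]
tcp_rot: [179.9, 0.0, 86.5]
wrist_force: [-0.2, -1.1, -0.2]
grip_width: 0.0468
```

```bash
python3 - <<'E'
from h import *
from cell import read_camera
import cv2
st()
s=read_camera("side")[:,:,::-1];t=read_camera("top")[:,:,::-1]
cv2.imwrite("pics/s3.png",s);cv2.imwrite("pics/t3.png",t)
p=cv2.imread("pics/s2.png")
for n,(x,y) in dict(rB=(272,316),rC=(316,340)).items():
    print(n,np.abs(s[y-25:y+13,x-14:x+15].astype(int)-p[y-25:y+13,x-14:x+15]).mean())
cv2.imwrite("pics/f2.png",np.hstack([cv2.resize(s[60:160,215:315],(400,400),interpolation=cv2.INTER_CUBIC),cv2.resize(s[260:360,250:350],(400,400),interpolation=cv2.INTER_CUBIC)]))
E
```

```text
[22.42] pos [0.5051, 0.0168, 0.3427] rot [179.9, 0.0, 86.5] F [-0.2, -1.1, -0.2] T [-0.0, -0.012, -0.079] w [0.0468] j [-6.0, -6.0, 102.0, -0.0, 84.0, -3.0]
rB 11.617059891107077
rC 2.1566848154869933
```

View pics/f2.png

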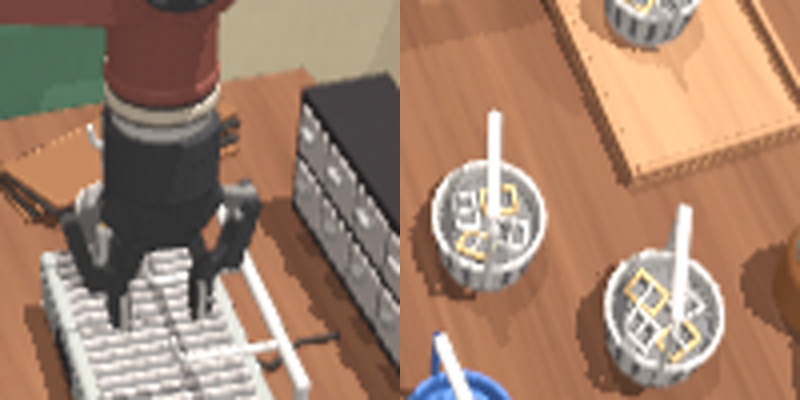

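rB and rC are where they were (rB's grip runs (495,112)–(493,212) in the crop, the same raw pixels as before). I'll continue to rB.

Emit:
{"op": "jog_arm", "data": {
  "rows": [
    {"twist": [0,0,0],"travel": [-0.93,-0.12,0],"fingers": 0.1},
    {"twist": [0,0,0],"travel": [-0.93,-0.12,0],"fingers": 0.1},
    {"twist": [0,0,0],"travel": [-0.93,-0.12,0],"fingers": 0.1},
    {"twist": [0,0,0],"travel": [-0.93,-0.12,0],"fingers": 0.1},
    {"twist": [0,0,0],"travel": [-0.93,-0.12,0],"fingers": 0.1},
    {"twist": [0,0,0],"travel": [-0.93,-0.12,0],"fingers": 0.1},
    {"twist": [0,0,0],"travel": [-0.93,-0.12,0],"fingers": 0.1},
    {"twist": [0,0,0],"travel": [-0.93,-0.12,0],"fingers": 0.1},
    {"twist": [0,0,0],"travel": [-0.93,-0.12,0],"fingers": 0.1},
    {"twist": [0,0,0],"travel": [-0.93,-0.12,0],"fingers": 0.1},
    {"twist": [0,0,5.4],"travel": [0,0,0.7],"fingers": 0.1},
    {"twist": [0,0,5.3],"travel": [0,0,0.7],"fingers": 0.1},
    {"twist": [0,0,5.3],"travel": [0,0,0.7],"fingers": 0.1},
    {"twist": [0,0,0],"travel": [0,0,0.9],"fingers": 0.1},
    {"twist": [0,0,0],"travel": [0,0,0.9],"fingers": 0.1},
    {"twist": [0,0,0],"travel": [0,0,0.8],"fingers": 0.1},
    {"twist": [0,0,0],"travel": [0,0,0.4],"fingers": 0.1},
    {"twist": [0,0,0],"travel": [0,0,0.2],"fingers": 0.1},
    {"twist": [0,0,0],"travel": [0,0,0],"fingers": 0.1}
  ]
}}

```text
time: 24.1
ee_pos: [0.4347, -0.3486, 0.1277]
tcp_rot: [-179.8, -0.1, 70.6]
wrist_force: [-1.0, -0.5, -0.5]
grip_width: 0.0469
```

Emit:
{"op": "jog_arm", "data": {
  "rows": [
    {"twist": [0,0,0],"travel": [0,0,0],"fingers": 0},
    {"twist": [0,0,0],"travel": [0,0,0],"fingers": -0.5},
    {"twist": [0,0,0],"travel": [0,0,0],"fingers": -1},
    {"twist": [0,0,0],"travel": [0,0,0],"fingers": -1},
    {"twist": [0,0,0],"travel": [0,0,0],"fingers": -1},
    {"twist": [0,0,0],"travel": [0,0,0],"fingers": -1}
  ],
  "force": 60
}}

```text
time: 24.6
ee_pos: [0.4365, -0.3509, 0.1317]
tcp_rot: [179.8, 0.1, 70.5]
wrist_force: [1.3, 1.5, 5.4]
grip_width: 0.0069
```

```bash
python3 -c "from h import *;st()"
```

```text
[24.6] pos [0.4365, -0.3509, 0.1317] rot [179.8, 0.1, 70.5] F [1.3, 1.5, 5.4] T [0.187, -0.163, 0.019] w [0.0069] j [-46.0, 12.0, 107.0, 0.0, 61.0, -27.0]
```

Emit:
{"op": "jog_arm", "data": {
  "rows": [
    {"twist": [0,0,0],"travel": [0,0,-0.3],"fingers": -1},
    {"twist": [0,0,0],"travel": [0,0,-0.8],"fingers": -1},
    {"twist": [0,0,0],"travel": [0,0,-0.9],"fingers": -1},
    {"twist": [0,0,-4],"travel": [0,0,-0.9],"fingers": -1},
    {"twist": [0,0,-4],"travel": [0,0,-0.9],"fingers": -1},
    {"twist": [0,0,-4],"travel": [0,0,-0.9],"fingers": -1},
    {"twist": [0,0,-4],"travel": [0,0,-0.9],"fingers": -1},
    {"twist": [0,0,0],"travel": [0.5,0,0],"fingers": -1},
    {"twist": [0,0,0],"travel": [0.9,0,0],"fingers": -1},
    {"twist": [0,0,0],"travel": [0.9,0,0],"fingers": -1},
    {"twist": [0,0,0],"travel": [0.9,0,0],"fingers": -1},
    {"twist": [0,0,0],"travel": [0.9,0,0],"fingers": -1},
    {"twist": [0,0,0],"travel": [0.9,0,0],"fingers": -1},
    {"twist": [0,0,0],"travel": [0.9,0,0],"fingers": -1},
    {"twist": [0,0,0],"travel": [0.9,0,0],"fingers": -1},
    {"twist": [0,0,0],"travel": [0.9,0,0],"fingers": -1},
    {"twist": [0,0,0],"travel": [0.9,0,0],"fingers": -1},
    {"twist": [0,0,0],"travel": [0.9,0,0],"fingers": -1},
    {"twist": [0,0,0],"travel": [0.9,0,0],"fingers": -1},
    {"twist": [0,0,0],"travel": [0.9,0,0],"fingers": -1}
  ]
}}

```text
time: 26.27
ee_pos: [0.4614, 0.1026, 0.3534]
tcp_rot: [-179.9, 0.0, 86.5]
wrist_force: [0.5, 0.0, -2.8]
grip_width: 0.0067
```

```bash
python3 -c "from h import *;st()"
```

```text
[26.27] pos [0.4614, 0.1026, 0.3534] rot [-179.9, 0.0, 86.5] F [0.5, 0.0, -2.8] T [0.013, -0.026, 0.016] w [0.0067] j [4.0, -11.0, 105.0, -0.0, 86.0, 8.0]
```

Emit:
{"op": "jog_arm", "data": {
  "rows": [
    {"twist": [0,0,0],"travel": [0.9,0.03,0],"fingers": -1},
    {"twist": [0,0,0],"travel": [0.9,0.03,0],"fingers": -1},
    {"twist": [0,0,0],"travel": [0.9,0.03,0],"fingers": -1},
    {"twist": [0,0,0],"travel": [0.9,0.03,0],"fingers": -1},
    {"twist": [0,0,0],"travel": [0.8,0.03,0],"fingers": -1},
    {"twist": [0,0,0],"travel": [0.5,0.02,0],"fingers": -1},
    {"twist": [0,0,0],"travel": [0.17,0,0],"fingers": -1},
    {"twist": [0,0,0],"travel": [0,0,0.7],"fingers": -1},
    {"twist": [0,0,0],"travel": [0,0,0.7],"fingers": -1},
    {"twist": [0,0,0],"travel": [0,0,0.5],"fingers": -1},
    {"twist": [0,0,0],"travel": [0,0,0.2],"fingers": -1},
    {"twist": [0,0,0],"travel": [0,0,0],"fingers": -1},
    {"twist": [0,0,0],"travel": [0,0,0],"fingers": -1},
    {"twist": [0,0,0],"travel": [0,0,0],"fingers": -1}
  ]
}}

```text
time: 27.43
ee_pos: [0.4827, 0.3031, 0.2718]
tcp_rot: [179.8, -0.1, 86.5]
wrist_force: [0.6, 0.1, -1.2]
grip_width: 0.0067
```

```bash
python3 -c "from h import *;st()"
```

```text
[27.43] pos [0.4827, 0.3031, 0.2718] rot [179.8, -0.1, 86.5] F [0.6, 0.1, -1.2] T [0.048, 0.051, -0.031] w [0.0067] j [25.0, 5.0, 99.0, -0.0, 76.0, 29.0]
```

Emit:
{"op": "jog_arm", "data": {
  "rows": [
    {"twist": [0,0,0],"travel": [0,0.4,0],"fingers": -1},
    {"twist": [0,0,0],"travel": [0,0.5,0],"fingers": -1},
    {"twist": [0,0,0],"travel": [0,0.5,0],"fingers": -1},
    {"twist": [0,0,0],"travel": [0,0.5,0],"fingers": -1},
    {"twist": [0,0,0],"travel": [0,0.4,0],"fingers": -1},
    {"twist": [0,0,0],"travel": [0,0,0],"fingers": -1},
    {"twist": [0,0,0],"travel": [0,0,0.3],"fingers": -1},
    {"twist": [0,0,0],"travel": [0,0,0.3],"fingers": -1},
    {"twist": [0,0,0],"travel": [0,0,0.2],"fingers": -1},
    {"twist": [0,0,0],"travel": [0,0,0.1],"fingers": -1},
    {"twist": [0,0,0],"travel": [0,0,0.05],"fingers": -1},
    {"twist": [0,0,0],"travel": [0,0,0],"fingers": -1}
  ]
}}

```text
time: 28.43
ee_pos: [0.572, 0.2975, 0.2335]
tcp_rot: [-179.9, 0.1, 86.6]
wrist_force: [-5.1, -1.1, 7.6]
grip_width: 0.0064
```

```bash
python3 -c "from h import *;st()"
```

```text
[28.43] pos [0.572, 0.2975, 0.2335] rot [-179.9, 0.1, 86.6] F [-5.1, -1.1, 7.6] T [-0.383, 0.8, -0.107] w [0.0064] j [21.0, 16.0, 91.0, -0.0, 74.0, 25.0]
```

Emit:
{"op": "jog_arm", "data": {
  "rows": [
    {"twist": [0,0,0],"travel": [0,0,-0.1],"fingers": -0.6},
    {"twist": [0,0,0],"travel": [0,0,0],"fingers": -0.2},
    {"twist": [0,0,0],"travel": [0,0,0],"fingers": 0.1},
    {"twist": [0,0,0],"travel": [0,0,0],"fingers": 0.1},
    {"twist": [0,0,0],"travel": [0,0,0],"fingers": 0.1},
    {"twist": [0,0,0],"travel": [0,0,-0.3],"fingers": 0.1},
    {"twist": [0,0,0],"travel": [0,0,-0.8],"fingers": 0.1},
    {"twist": [0,0,0],"travel": [0,0,-0.8],"fingers": 0.1},
    {"twist": [0,0,0],"travel": [0,0,-0.8],"fingers": 0.1},
    {"twist": [0,0,0],"travel": [-0.6,0,0],"fingers": 0.1},
    {"twist": [0,0,0],"travel": [-0.9,0,0],"fingers": 0.1},
    {"twist": [0,0,0],"travel": [-0.9,0,0],"fingers": 0.1},
    {"twist": [0,0,0],"travel": [-0.9,0,0],"fingers": 0.1},
    {"twist": [0,0,0],"travel": [-0.9,0,0],"fingers": 0.1},
    {"twist": [0,0,0],"travel": [-0.9,0,0],"fingers": 0.1},
    {"twist": [0,0,0],"travel": [-0.9,0,0],"fingers": 0.1},
    {"twist": [0,0,0],"travel": [-0.9,0,0],"fingers": 0.1},
    {"twist": [0,0,0],"travel": [-0.9,0,0],"fingers": 0.1},
    {"twist": [0,0,0],"travel": [-0.9,0,0],"fingers": 0.1},
    {"twist": [0,0,0],"travel": [-0.9,0,0],"fingers": 0.1}
  ]
}}

```text
time: 30.1
ee_pos: [0.5499, -0.0875, 0.3448]
tcp_rot: [179.9, 0.0, 86.5]
wrist_force: [0.2, -0.7, 0.1]
grip_width: 0.0474
```

```bash
python3 - <<'E'
from h import *
from cell import read_camera
import cv2
st()
s=read_camera("side")[:,:,::-1];t=read_camera("top")[:,:,::-1]
cv2.imwrite("pics/s4.png",s);cv2.imwrite("pics/t4.png",t)
p=cv2.imread("pics/s3.png")
for n,(x,y) in dict(rC=(316,340),dry=(313,258)).items():
    print(n,np.abs(s[y-25:y+13,x-14:x+15].astype(int)-p[y-25:y+13,x-14:x+15]).mean())
cv2.imwrite("pics/g1.png",cv2.resize(np.hstack([s[70:170,215:295],s[260:360,280:360]]),None,fx=5,fy=5,interpolation=cv2.INTER_CUBIC))
E
```

```text
[30.1] pos [0.5499, -0.0875, 0.3448] rot [179.9, 0.0, 86.5] F [0.2, -0.7, 0.1] T [-0.044, -0.013, 0.013] w [0.0474] j [-16.0, 1.0, 96.0, 0.0, 84.0, -13.0]
rC 2.2099213551119177
dry 4.517241379310345
```

View pics/g1.png

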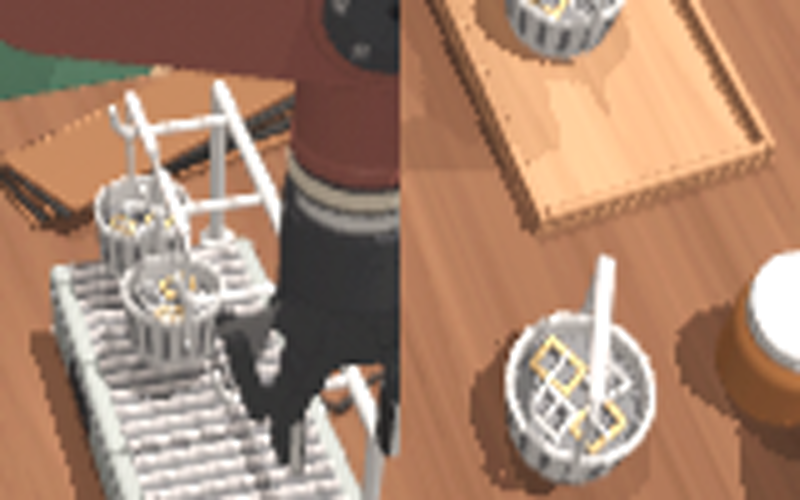

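Both new baskets hang on hooks 4 and 3 (crop (140,215) and (172,300)), and rC is unmoved. I'll go on to rC.

Emit:
{"op": "jog_arm", "data": {
  "rows": [
    {"twist": [0,0,0],"travel": [-0.9,-0.01,0],"fingers": 0.1},
    {"twist": [0,0,0],"travel": [-0.9,-0.01,0],"fingers": 0.1},
    {"twist": [0,0,0],"travel": [-0.9,-0.01,0],"fingers": 0.1},
    {"twist": [0,0,0],"travel": [-0.9,-0.01,0],"fingers": 0.1},
    {"twist": [0,0,0],"travel": [-0.9,-0.01,0],"fingers": 0.1},
    {"twist": [0,0,0],"travel": [-0.9,-0.01,0],"fingers": 0.1},
    {"twist": [0,0,0],"travel": [-0.9,-0.01,0],"fingers": 0.1},
    {"twist": [0,0,0],"travel": [-0.9,-0.01,0],"fingers": 0.1},
    {"twist": [0,0,0],"travel": [-0.9,-0.01,0],"fingers": 0.1},
    {"twist": [0,0,0],"travel": [-0.9,-0.01,0],"fingers": 0.1},
    {"twist": [0,0,5.8],"travel": [0,0,0.6],"fingers": 0.1},
    {"twist": [0,0,5.8],"travel": [0,0,0.7],"fingers": 0.1},
    {"twist": [0,0,5.7],"travel": [0,0,0.7],"fingers": 0.1},
    {"twist": [0,0,5.7],"travel": [0,0,0.7],"fingers": 0.1},
    {"twist": [0,0,0],"travel": [0,0,0.8],"fingers": 0.1},
    {"twist": [0,0,0],"travel": [0,0,0.8],"fingers": 0.1},
    {"twist": [0,0,0],"travel": [0,0,0.6],"fingers": 0.1},
    {"twist": [0,0,0],"travel": [0,0,0.3],"fingers": 0.1},
    {"twist": [0,0,0],"travel": [0,0,0.2],"fingers": 0.1},
    {"twist": [0,0,0],"travel": [0,0,0],"fingers": 0.1}
  ]
}}

```text
time: 31.87
ee_pos: [0.5242, -0.444, 0.1263]
tcp_rot: [-179.9, -0.1, 63.6]
wrist_force: [0.4, 1.0, -0.1]
grip_width: 0.0469
```

Emit:
{"op": "jog_arm", "data": {
  "rows": [
    {"twist": [0,0,0],"travel": [0,0,0],"fingers": 0},
    {"twist": [0,0,0],"travel": [0,0,0],"fingers": -0.5},
    {"twist": [0,0,0],"travel": [0,0,0],"fingers": -1},
    {"twist": [0,0,0],"travel": [0,0,0],"fingers": -1},
    {"twist": [0,0,0],"travel": [0,0,0],"fingers": -1},
    {"twist": [0,0,0],"travel": [0,0,0],"fingers": -1}
  ],
  "force": 60
}}

```text
time: 32.37
ee_pos: [0.5258, -0.4456, 0.1299]
tcp_rot: [179.8, 0.0, 63.5]
wrist_force: [1.3, 1.9, 4.5]
grip_width: 0.0068
```

```bash
python3 -c "
from h import *;st()
print(P('side',320.6,311.6,.129),P('side',319.8,339.6,.129))"
```

```text
[32.37] pos [0.5258, -0.4456, 0.1299] rot [179.8, 0.0, 63.5] F [1.3, 1.9, 4.5] T [0.099, -0.219, 0.019] w [0.0068] j [-46.0, 27.0, 88.0, 0.0, 65.0, -20.0]
[ 0.53373696 -0.43743973  0.129     ] [ 0.50299739 -0.49930117  0.129     ]
```

Emit:
{"op": "jog_arm", "data": {
  "rows": [
    {"twist": [0,0,0],"travel": [0,0,-0.3],"fingers": -1},
    {"twist": [0,0,0],"travel": [0,0,-0.9],"fingers": -1},
    {"twist": [0,0,0],"travel": [0,0,-0.9],"fingers": -1},
    {"twist": [0,0,0],"travel": [0,0,-0.9],"fingers": -1},
    {"twist": [0,0,-6],"travel": [0,0,-0.9],"fingers": -1},
    {"twist": [0,0,-6],"travel": [0,0,-0.9],"fingers": -1},
    {"twist": [0,0,-6],"travel": [0,0,-0.9],"fingers": -1},
    {"twist": [0,0,-5],"travel": [0,0,-0.9],"fingers": -1},
    {"twist": [0,0,0],"travel": [0.5,-0.19,0],"fingers": -1},
    {"twist": [0,0,0],"travel": [0.9,-0.19,0],"fingers": -1},
    {"twist": [0,0,0],"travel": [0.9,-0.19,0],"fingers": -1},
    {"twist": [0,0,0],"travel": [0.9,-0.19,0],"fingers": -1},
    {"twist": [0,0,0],"travel": [0.9,-0.19,0],"fingers": -1},
    {"twist": [0,0,0],"travel": [0.9,-0.19,0],"fingers": -1},
    {"twist": [0,0,0],"travel": [0.9,-0.19,0],"fingers": -1},
    {"twist": [0,0,0],"travel": [0.9,-0.19,0],"fingers": -1},
    {"twist": [0,0,0],"travel": [0.9,-0.19,0],"fingers": -1},
    {"twist": [0,0,0],"travel": [0.9,-0.19,0],"fingers": -1},
    {"twist": [0,0,0],"travel": [0.9,-0.19,0],"fingers": -1},
    {"twist": [0,0,0],"travel": [0.9,-0.19,0],"fingers": -1}
  ]
}}

```text
time: 34.03
ee_pos: [0.457, -0.0226, 0.3911]
tcp_rot: [-179.9, 0.0, 86.5]
wrist_force: [0.0, 0.6, -2.6]
grip_width: 0.0068
```

```bash
python3 -c "from h import *;st()"
```

```text
[34.03] pos [0.457, -0.0226, 0.3911] rot [-179.9, 0.0, 86.5] F [0.0, 0.6, -2.6] T [0.029, -0.07, 0.019] w [0.0068] j [-12.0, -13.0, 104.0, -0.0, 90.0, -8.0]
```

Emit:
{"op": "jog_arm", "data": {
  "rows": [
    {"twist": [0,0,0],"travel": [0.9,0.02,0],"fingers": -1},
    {"twist": [0,0,0],"travel": [0.9,0.02,0],"fingers": -1},
    {"twist": [0,0,0],"travel": [0.9,0.02,0],"fingers": -1},
    {"twist": [0,0,0],"travel": [0.9,0.02,0],"fingers": -1},
    {"twist": [0,0,0],"travel": [0.9,0.02,0],"fingers": -1},
    {"twist": [0,0,0],"travel": [0.7,0,0],"fingers": -1},
    {"twist": [0,0,0],"travel": [0.49,0,0],"fingers": -1},
    {"twist": [0,0,0],"travel": [0,0,0.7],"fingers": -1},
    {"twist": [0,0,0],"travel": [0,0,0.8],"fingers": -1},
    {"twist": [0,0,0],"travel": [0,0,0.7],"fingers": -1},
    {"twist": [0,0,0],"travel": [0,0,0.5],"fingers": -1},
    {"twist": [0,0,0],"travel": [0,0,0.35],"fingers": -1},
    {"twist": [0,0,0],"travel": [0,0,0],"fingers": -1},
    {"twist": [0,0,0],"travel": [0,0,0],"fingers": -1},
    {"twist": [0,0,0],"travel": [0,0,0],"fingers": -1}
  ]
}}

```text
time: 35.28
ee_pos: [0.4768, 0.2028, 0.2708]
tcp_rot: [179.9, -0.0, 86.5]
wrist_force: [-0.4, 0.2, -1.8]
grip_width: 0.0066
```

```bash
python3 -c "from h import *;st()"
```

```text
[35.28] pos [0.4768, 0.2028, 0.2708] rot [179.9, -0.0, 86.5] F [-0.4, 0.2, -1.8] T [0.081, -0.02, -0.043] w [0.0066] j [15.0, -2.0, 106.0, -0.0, 76.0, 19.0]
```

Emit:
{"op": "jog_arm", "data": {
  "rows": [
    {"twist": [0,0,0],"travel": [0,0.4,0],"fingers": -1},
    {"twist": [0,0,0],"travel": [0,0.5,0],"fingers": -1},
    {"twist": [0,0,0],"travel": [0,0.5,0],"fingers": -1},
    {"twist": [0,0,0],"travel": [0,0.5,0],"fingers": -1},
    {"twist": [0,0,0],"travel": [0,0.4,0],"fingers": -1},
    {"twist": [0,0,0],"travel": [0,0,0],"fingers": -1},
    {"twist": [0,0,0],"travel": [0,0,0.3],"fingers": -1},
    {"twist": [0,0,0],"travel": [0,0,0.3],"fingers": -1},
    {"twist": [0,0,0],"travel": [0,0,0.2],"fingers": -1},
    {"twist": [0,0,0],"travel": [0,0,0.1],"fingers": -1},
    {"twist": [0,0,0],"travel": [0,0,0.08],"fingers": -1},
    {"twist": [0,0,0],"travel": [0,0,0],"fingers": -1}
  ]
}}

```text
time: 36.28
ee_pos: [0.5663, 0.1973, 0.2317]
tcp_rot: [-179.8, 0.1, 86.5]
wrist_force: [-5.5, -0.9, 5.5]
grip_width: 0.0066
```

```bash
python3 -c "from h import *;st()"
```

```text
[36.28] pos [0.5663, 0.1973, 0.2317] rot [-179.8, 0.1, 86.5] F [-5.5, -0.9, 5.5] T [-0.311, 0.88, -0.162] w [0.0066] j [13.0, 11.0, 97.0, -0.0, 73.0, 16.0]
```

Emit:
{"op": "jog_arm", "data": {
  "rows": [
    {"twist": [0,0,0],"travel": [0,0,-0.1],"fingers": -0.6},
    {"twist": [0,0,0],"travel": [0,0,0],"fingers": -0.2},
    {"twist": [0,0,0],"travel": [0,0,0],"fingers": 0.1},
    {"twist": [0,0,0],"travel": [0,0,0],"fingers": 0.1},
    {"twist": [0,0,0],"travel": [0,0,0],"fingers": 0.1},
    {"twist": [0,0,0],"travel": [0,0,-0.3],"fingers": 0.1},
    {"twist": [0,0,0],"travel": [0,0,-0.9],"fingers": 0.1},
    {"twist": [0,0,0],"travel": [0,0,-0.9],"fingers": 0.1},
    {"twist": [0,0,0],"travel": [0,0,-0.8],"fingers": 0.1},
    {"twist": [0,0,0],"travel": [-0.9,-0.02,0],"fingers": 0.1},
    {"twist": [0,0,0],"travel": [-0.9,-0.02,0],"fingers": 0.1},
    {"twist": [0,0,0],"travel": [-0.9,-0.02,0],"fingers": 0.1},
    {"twist": [0,0,0],"travel": [-0.9,-0.02,0],"fingers": 0.1},
    {"twist": [0,0,0],"travel": [-0.9,-0.02,0],"fingers": 0.1},
    {"twist": [0,0,0],"travel": [-0.8,-0.02,0],"fingers": 0.1},
    {"twist": [0,0,0],"travel": [-0.4,-0.02,0],"fingers": 0.1}
  ]
}}

```text
time: 37.62
ee_pos: [0.5484, -0.0335, 0.3515]
tcp_rot: [179.9, 0.1, 86.4]
wrist_force: [0.2, 0.0, -0.3]
grip_width: 0.047
```

Emit:
{"op": "jog_arm", "data": {
  "rows": [
    {"twist": [0,0,-7],"travel": [0,0,0],"fingers": 0.1},
    {"twist": [0,0,-7],"travel": [0,0,0],"fingers": 0.1},
    {"twist": [0,0,-7],"travel": [0,0,0],"fingers": 0.1},
    {"twist": [0,0,-7],"travel": [0,0,0],"fingers": 0.1},
    {"twist": [0,0,-7],"travel": [0,0,0],"fingers": 0.1},
    {"twist": [0,0,-7],"travel": [0,0,0],"fingers": 0.1},
    {"twist": [0,0,-7],"travel": [0,0,0],"fingers": 0.1},
    {"twist": [0,0,-7],"travel": [0,0,0],"fingers": 0.1},
    {"twist": [0,0,-7],"travel": [0,0,0],"fingers": 0.1},
    {"twist": [0,0,-7],"travel": [0,0,0],"fingers": 0.1},
    {"twist": [0,0,-7],"travel": [0,0,0],"fingers": 0.1},
    {"twist": [0,0,-7],"travel": [0,0,0],"fingers": 0.1},
    {"twist": [0,0,-6],"travel": [0,0,0],"fingers": 0.1},
    {"twist": [0,0,0],"travel": [0,0,0],"fingers": 0.1}
  ]
}}

```text
time: 38.78
ee_pos: [0.5489, -0.03, 0.3514]
tcp_rot: [-180.0, 0.1, 176.6]
wrist_force: [-0.4, -0.7, -0.3]
grip_width: 0.0469
```

```bash
python3 - <<'E'
from h import *
from cell import read_camera
import cv2
st()
s=read_camera("side")[:,:,::-1]
cv2.imwrite("pics/s5.png",s)
cv2.imwrite("pics/h1.png",cv2.resize(s[70:270,190:390],None,fx=3,fy=3,interpolation=cv2.INTER_CUBIC))
E
```

```text
[38.78] pos [0.5489, -0.03, 0.3514] rot [-180.0, 0.1, 176.6] F [-0.4, -0.7, -0.3] T [0.017, 0.012, 0.043] w [0.0469] j [-10.0, -1.0, 96.0, -0.0, 84.0, -97.0]
```

View pics/h1.png

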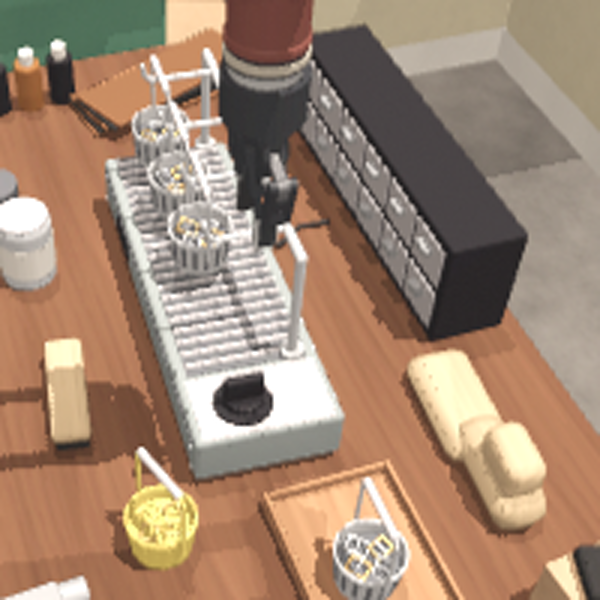

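All three rinsed baskets hang on hooks 2 to 4 (cups (160,130), (178,175) and (198,240)). Dry3 is in the tray at (370,555) and the knob is still at its stop. The last manipulation is turning the selector.

Emit:
{"op": "jog_arm", "data": {
  "rows": [
    {"twist": [0,0,0],"travel": [0.06,0,0.8],"fingers": 0.1},
    {"twist": [0,0,0],"travel": [0,0,0.9],"fingers": 0.1},
    {"twist": [0,0,0],"travel": [0,0,0.9],"fingers": 0.1},
    {"twist": [0,0,0],"travel": [0,0,0.9],"fingers": 0.1},
    {"twist": [0,0,0],"travel": [0,0,0.9],"fingers": 0.1},
    {"twist": [0,0,0],"travel": [0,0,0.7],"fingers": 0.1},
    {"twist": [0,0,0],"travel": [0,0,0.5],"fingers": 0.1},
    {"twist": [0,0,0],"travel": [0,0,0.2],"fingers": 0.1},
    {"twist": [0,0,0],"travel": [0,0,0],"fingers": 0},
    {"twist": [0,0,0],"travel": [0,0,0],"fingers": -0.4},
    {"twist": [0,0,0],"travel": [0,0,0],"fingers": -0.7},
    {"twist": [0,0,0],"travel": [0,0,0],"fingers": -1},
    {"twist": [0,0,0],"travel": [0,0,0],"fingers": -1},
    {"twist": [0,0,0],"travel": [0,0,0],"fingers": -1},
    {"twist": [0,0,0],"travel": [0,0,0],"fingers": -1}
  ],
  "force": 40
}}

```text
time: 40.08
ee_pos: [0.5483, -0.0304, 0.121]
tcp_rot: [-179.9, 0.3, 176.5]
wrist_force: [-0.5, -1.3, 6.5]
grip_width: 0.0131
```

```bash
python3 -c "from h import *;st()"
```

```text
[40.08] pos [0.5483, -0.0304, 0.121] rot [-179.9, 0.3, 176.5] F [-0.5, -1.3, 6.5] T [-0.154, 0.156, -0.096] w [0.0131] j [-10.0, 12.0, 109.0, -0.0, 59.0, -97.0]
```

Gripped, with almost no torque. Next is 120° clockwise (24 rows of 5°), in two calls.

Emit:
{"op": "jog_arm", "data": {
  "rows": [
    {"twist": [0,0,5],"travel": [0,0,0],"fingers": -1},
    {"twist": [0,0,5],"travel": [0,0,0],"fingers": -1},
    {"twist": [0,0,5],"travel": [0,0,0],"fingers": -1},
    {"twist": [0,0,5],"travel": [0,0,0],"fingers": -1},
    {"twist": [0,0,5],"travel": [0,0,0],"fingers": -1},
    {"twist": [0,0,5],"travel": [0,0,0],"fingers": -1},
    {"twist": [0,0,5],"travel": [0,0,0],"fingers": -1},
    {"twist": [0,0,5],"travel": [0,0,0],"fingers": -1},
    {"twist": [0,0,5],"travel": [0,0,0],"fingers": -1},
    {"twist": [0,0,5],"travel": [0,0,0],"fingers": -1},
    {"twist": [0,0,5],"travel": [0,0,0],"fingers": -1},
    {"twist": [0,0,5],"travel": [0,0,0],"fingers": -1},
    {"twist": [0,0,0],"travel": [0,0,0],"fingers": -1},
    {"twist": [0,0,0],"travel": [0,0,0],"fingers": -1}
  ]
}}

```text
time: 41.25
ee_pos: [0.5477, -0.0314, 0.121]
tcp_rot: [179.9, 0.2, 116.6]
wrist_force: [-2.0, -3.7, 6.7]
grip_width: 0.013
```

```bash
python3 -c "from h import *;st()"
```

```text
[41.25] pos [0.5477, -0.0314, 0.121] rot [179.9, 0.2, 116.6] F [-2.0, -3.7, 6.7] T [-0.813, 0.438, -0.04] w [0.013] j [-11.0, 12.0, 109.0, -0.0, 59.0, -37.0]
```

Emit:
{"op": "jog_arm", "data": {
  "rows": [
    {"twist": [0,0,5],"travel": [0,0,0],"fingers": -1},
    {"twist": [0,0,5],"travel": [0,0,0],"fingers": -1},
    {"twist": [0,0,5],"travel": [0,0,0],"fingers": -1},
    {"twist": [0,0,5],"travel": [0,0,0],"fingers": -1},
    {"twist": [0,0,5],"travel": [0,0,0],"fingers": -1},
    {"twist": [0,0,5],"travel": [0,0,0],"fingers": -1},
    {"twist": [0,0,5],"travel": [0,0,0],"fingers": -1},
    {"twist": [0,0,5],"travel": [0,0,0],"fingers": -1},
    {"twist": [0,0,5],"travel": [0,0,0],"fingers": -1},
    {"twist": [0,0,5],"travel": [0,0,0],"fingers": -1},
    {"twist": [0,0,5],"travel": [0,0,0],"fingers": -1},
    {"twist": [0,0,5],"travel": [0,0,0],"fingers": -1},
    {"twist": [0,0,0],"travel": [0,0,0],"fingers": -1},
    {"twist": [0,0,0],"travel": [0,0,0],"fingers": -1},
    {"twist": [0,0,0],"travel": [0,0,0],"fingers": -1}
  ]
}}

```text
time: 42.5
ee_pos: [0.5465, -0.0314, 0.121]
tcp_rot: [179.9, 0.2, 56.6]
wrist_force: [-5.5, -3.1, 9.7]
grip_width: 0.013
```

```bash
python3 -c "from h import *;st()"
```

```text
[42.5] pos [0.5465, -0.0314, 0.121] rot [179.9, 0.2, 56.6] F [-5.5, -3.1, 9.7] T [-0.837, 1.021, -0.006] w [0.013] j [-11.0, 12.0, 109.0, -0.0, 60.0, 23.0]
```

Emit:
{"op": "jog_arm", "data": {
  "rows": [
    {"twist": [0,0,0],"travel": [0,0,0],"fingers": -0.6},
    {"twist": [0,0,0],"travel": [0,0,0],"fingers": -0.2},
    {"twist": [0,0,0],"travel": [0,0,0],"fingers": 0.2},
    {"twist": [0,0,0],"travel": [0,0,0],"fingers": 0.2},
    {"twist": [0,0,0],"travel": [0,0,0],"fingers": 0.2},
    {"twist": [0,0,0],"travel": [0,0,-0.3],"fingers": 0.2},
    {"twist": [0,0,0],"travel": [0,0,-0.8],"fingers": 0.2},
    {"twist": [0,0,0],"travel": [0,0,-0.9],"fingers": 0.2},
    {"twist": [0,0,0],"travel": [0,0,-0.9],"fingers": 0.2},
    {"twist": [0,0,0],"travel": [0,0,-0.9],"fingers": 0.2},
    {"twist": [0,0,0],"travel": [0,0,-0.9],"fingers": 0.2},
    {"twist": [0,0,0],"travel": [0,0,-0.9],"fingers": 0.2},
    {"twist": [0,0,0],"travel": [-0.5,-0.75,0],"fingers": 0.2},
    {"twist": [0,0,0],"travel": [-0.5,-0.75,0],"fingers": 0.2},
    {"twist": [0,0,0],"travel": [-0.5,-0.75,0],"fingers": 0.2},
    {"twist": [0,0,0],"travel": [-0.5,-0.75,0],"fingers": 0.2},
    {"twist": [0,0,0],"travel": [0,0,0],"fingers": 0.2},
    {"twist": [0,0,0],"travel": [0,0,0],"fingers": 0.2}
  ]
}}

```text
time: 44.0
ee_pos: [0.4009, -0.0301, 0.3432]
tcp_rot: [179.9, -0.1, 56.5]
wrist_force: [1.5, -0.0, 0.8]
grip_width: 0.0513
```

```bash
python3 - <<'E'
from h import *
from cell import read_camera
import cv2
st()
s=read_camera("side")[:,:,::-1];t=read_camera("top")[:,:,::-1]
a=cv2.resize(t[130:250,125:385],None,fx=3,fy=3,interpolation=cv2.INTER_CUBIC)
C=np.array([.546,-.031])
def kn(im,x0,y0,n):
    o=np.clip(cv2.resize(im[y0:y0+28,x0:x0+48],None,fx=8,fy=8,interpolation=cv2.INTER_CUBIC)*1.8,0,255).astype(np.uint8)
    w=np.radians(56.5);d=np.array([np.cos(w),np.sin(w)])
    p=[tuple(((np.array(pix(n,(*(C+k*.022*d),.119)))-[x0,y0]+.5)*8).astype(int)) for k in(-1,1)]
    for q in p: cv2.circle(o,tuple(map(int,q)),2,(0,0,255),-1)
    return o
b=np.hstack([kn(t,231,170,"top"),kn(s,247,187,"side")])
w=max(a.shape[1],b.shape[1]);f=lambda i:cv2.copyMakeBorder(i,0,0,0,w-i.shape[1],cv2.BORDER_CONSTANT)
cv2.imwrite("pics/z1.png",np.vstack([f(a),f(b)]))
E
```

```text
[44.0] pos [0.4009, -0.0301, 0.3432] rot [179.9, -0.1, 56.5] F [1.5, -0.0, 0.8] T [0.047, -0.01, -0.012] w [0.0513] j [-14.0, -20.0, 114.0, 0.0, 86.0, 19.0]
```

View pics/z1.png

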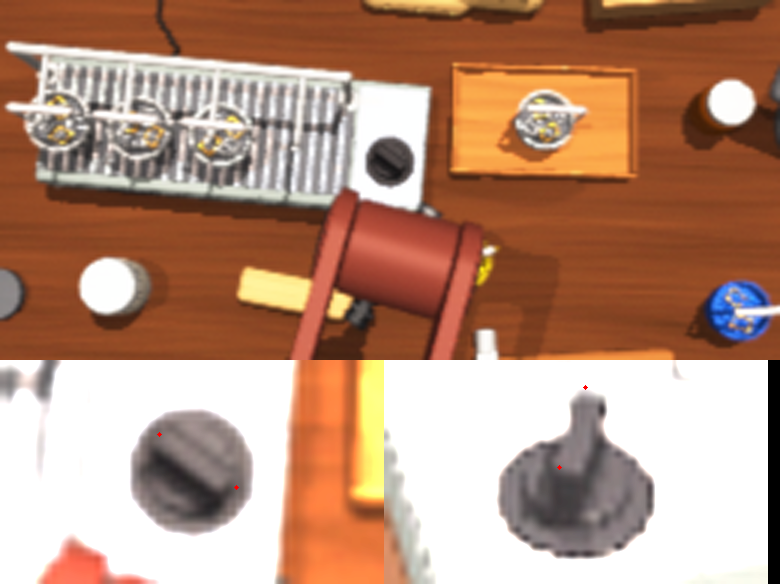

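The bar matches the 56.5° prediction in both views. Three baskets hang on hooks 2 to 4, one stands in the tray, and the gripper is clear. I'm handing in.

```bash
python3 -c "from cell import ticket;print(ticket.close_job())"
```

```text
the job is handed in; nothing more can be done
None
```

The changeover is finished and handed in at about 44 s of the 210 s; no verdict was reported.

- **Switching off:** I turned the selector anticlockwise until it ran into the end stop, where the wrist torque rose to about 8.5 N m. After release, the images showed the bar along the dryer's x, which is the stop position.
- **Baskets:** The only dry basket was dry3 on hook 3, and it now stands upright in the tray. The three rinsed steel baskets hang on hooks 4, 3 and 2. I left the yellow and blue look-alikes alone.
- **Selector setting:** I turned it 120° clockwise. After release, the bar sits at about 56.5° yaw in both cameras, which is the fourth click from the stop.

**Last checks:** The final pictures show all three hung baskets, the basket in the tray and the knob as intended, with the gripper away from everything. In that last top view the arm hid part of the bench, so the hammer and one yellow look-alike were not fully rechecked. I saw no sign that either had been touched.

**Readings that disagreed:** The gripper read about 6.7 mm on the 9 mm grips, but every lift and hang held. The two cameras differed by a few mm on the knob's centre, so I used a value between them.

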